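Unstack returned lighting parts into their case inserts

ROBOT

A 7-joint arm with a two-finger parallel gripper is mounted at the origin on the work surface. World frame = base frame: x ahead of the robot, y to its left, z up, the work surface at z = 0. Lengths are in mm, angles in rad, forces in N, time in s.
With the tool pointing down it reaches from about 425 to 875 mm from the base axis. Payload 8.4 kg.
Tool frame: the origin (TCP) lies midway between the tips of the shut fingers; the grasp point (between the pads) lies 19 mm behind it; x points along the fingers, y is the direction in which the jaws open and shut, and the axes are right-handed (so a half turn about x gives the same grasp; the last joint's range is limited). The gripper opens to 85 mm and grips with 20 to 120 N. Pads are 22 mm wide; open, the fingers measure 114 mm over their backs; the gripper's body (76 mm by 85 mm) begins 54 mm behind the grasp point. The pads swing forward as they close: fully open they stand 13 mm farther back than shut.
Start: joints at [-0.099, 0.333, 0.04, 1.465, -0.013, 1.343, -0.059], TCP at [649.972, -0.012, 231.308] pointing down, gripper open.
Joint ranges: [-2.58, 2.58], [-0.38, 2.09], [-1.3, 1.39], [0.25, 2.4], [-1.5, 4.64], [0.08, 2.09], [-2.65, 2.65]. Speed limits (rad/s): [2.22, 2.22, 2.79, 2.79, 3.14, 3.14, 3.14].

INTERFACE

Orientations are given as a 3x3 rotation matrix whose columns are the frame's x, y, z axes.
In Python, from cell import robot gives the robot as it stands.
- The arm moves only by the tool arm_command, never from a script. Its arguments are lists of equal length, an entry for each row: "fingers": the finger opening in m, from 0 to 0.0854; "linear": the shift along the world's x, y, z in m, a list of three; "turn": the turn about the world's z in rad. In form: {"fingers": [fingers, ...], "linear": [[dx, dy, dz], ...], "turn": [turn, ...]}. A call has 1 to 12 rows; each row shifts and turns the pose as measured when the row begins; what a row does not reach is not made up. A row lasts 1/10 s, in which the tool goes at most 50 mm and 8.59 degrees, less where a joint would pass 70% of its speed; a pose out of reach is approached as far as the arm can. A call is refused whole if a number of a shift passes 0.05 or a number of a turn 0.15, either way. A call with a gripper value outside its range is refused whole. The fingers move at their own pace and stop on an object; "grip_force" is the grip in N (left out, the last holds). Time passes only in rows, so rows that do not move let the fingers close. It gives the time, the measured TCP pose, the force and the opening at its end, in the units of the state.
- robot.sense(): the state, without advancing time (a new reading comes with each control period).
- robot.capture(name): name is "scene" or "side" or "wrist"; returns a dict with "img" (480x640x3 uint8, red, green, blue), "mtx" (3x3 intrinsics, pixels), "R" (3x3) and "t" (3): a world point X has camera coordinates R X + t. Camera axes: x right, y down, z forward; pixel columns grow to the right and rows downward; lengths in mm; the calibration is good to about 2 mm. A picture is of the moment at which its call begins. There is no depth.
- robot.close_job(): hands the job in, once; it reports no verdict.
The state is a dict: "time_s": time; "joints": joint angles; "qd": joint speeds; "joint_efforts": joint torques, N m; "tcp_pos": TCP position; "orientation": TCP orientation; "contact_force": force on the tool from outside, world axes, zero at the start; "torque": the same for the moment, N m; "gripper_width": finger opening in mm.
Only numpy, scipy, OpenCV 4.12 (cv2) and the standard library are available. Lean on these libraries where they do the work, as an engineer would, in place of code of your own. Each camera call takes 0.05 s, during which the arm holds its last target.

TASK

Two piles of returned lighting parts stand on the bench. Take the piles apart and set each of the five parts upright in the case insert cut out for its own shape and size, all the way down on the floor of its recess. Set them down rather than drop them, and tip nothing over.

Things in the scene. Friction and masses are not known exactly. Their poses are not given: they have to be found in the camera images.
- driver_center (a point): LED power supply: bare aluminium box 90 (x) x 56 (y) x 56 mm high, with dark grooves near both ends of its top, 0.45 kg. It stands on the bench as the bottom of one of the two piles. This point is its centre, half-way up; z up. x along the 90 mm length.
- pinspot_center (a point): small lamp head: black upright cylinder 60 mm in diameter and 56 mm high with a flat grey top, and two steel lugs, each 26 mm wide and 30 mm high, standing out on opposite sides along x, 96 mm over both lugs, 0.45 kg. Grip it across y on the round body. Bottom of the other pile. This point is its centre, half-way up; z up. x along the line through the lugs.
- lens_center (a point): lens barrel: black cylinder 50 mm in diameter, 54 mm high, with a flat glass lens and steel ring on top, 0.2 kg. Lies second in one of the piles (either one), on the power supply or on the lamp head, with the spigot standing on it. This point is its centre, half-way up; z up. 
- receiver_center (a point): slim receiver box: grey plastic, 76 (x) x 34 (y) x 54 mm high, with a black panel on top, 0.25 kg. It is the top of the pile in which the lens barrel is not. This point is its centre, half-way up; z up. x along the 76 mm length.
- spigot_center (a point): stand spigot: plain steel upright cylinder 28 mm in diameter, 72 mm high, 0.3 kg. Stands on top of the lens barrel. This point is its centre, half-way up; z up. 
- seat_driver: case insert: black plate 122 (x) x 88 (y) mm with a rectangular recess 106 (x) x 72 (y) mm with a blue-lined floor, for the power supply (either way round). In all inserts the recess floor is 4 mm and the rim 12 mm above the bench, so the recess is 8 mm deep. Fixed to the bench. Origin: centre of its underside, on the bench, directly under the centre of the recess; z up. 
- seat_pinspot: case insert: black plate 128 (x) x 92 (y) mm with a cross-shaped recess with a blue-lined floor, for the lamp head (either way round): a middle 76 x 76 mm for the body and arms 42 mm wide for the lugs, 112 mm from end to end along x. In all inserts the recess floor is 4 mm and the rim 12 mm above the bench, so the recess is 8 mm deep. Fixed to the bench. Origin: centre of its underside, on the bench, directly under the centre of the recess; z up. 
- seat_lens: case insert: black plate 86 x 86 mm with a large round recess 66 mm in diameter with a blue-lined floor, for the lens barrel. In all inserts the recess floor is 4 mm and the rim 12 mm above the bench, so the recess is 8 mm deep. Fixed to the bench. Origin: centre of its underside, on the bench, directly under the centre of the recess; z up. 
- seat_receiver: case insert: black plate 108 (x) x 68 (y) mm with a slim rectangular recess 92 (x) x 50 (y) mm with a blue-lined floor, for the receiver box (either way round). In all inserts the recess floor is 4 mm and the rim 12 mm above the bench, so the recess is 8 mm deep. Fixed to the bench. Origin: centre of its underside, on the bench, directly under the centre of the recess; z up. 
- seat_spigot: case insert: black plate 70 x 70 mm with a small round recess 44 mm in diameter with a blue-lined floor, for the spigot. In all inserts the recess floor is 4 mm and the rim 12 mm above the bench, so the recess is 8 mm deep. Fixed to the bench. Origin: centre of its underside, on the bench, directly under the centre of the recess; z up. 
Things that resemble listed ones, but are neither listed nor needed, are in the scene too. Leave any orange or turquoise look-alike of the part that bears driver_center alone.

How it is judged:
By the outcome, as a careful person would: the job done as asked, in the order asked, and still so for the second after the job is handed in, with the robot touching nothing.
It also fails if it takes over 138 s, if anything falls off the work surface, if the arm or the gripper's body presses on something with over 40 N, if the wrist force passes 120 N, or if a joint passes its speed limit or range.

## Working session

There is one attempt and no reset: what is moved stays moved. The work goes in short steps, Python scripts to look and compute and a tool call to move; the robot and the scene stay as the last step left them, time stands still between calls to the robot, and variables do not carry over. Pictures are saved under pics/ and viewed, and the job is handed in when it is done.

Besides the shell and the picture viewer there is one more tool, called by a JSON object that holds its "op" and its "data", one argument or row to a line. arm_command: Moves the arm, as the interface text tells. Its arguments: {"type":"object","properties":{"fingers":{"type":"array"},"linear":{"type":"array"},"turn":{"type":"array"},"grip_force":{"type":"number"}},"required":["fingers","linear","turn"]}

```bash
mkdir -p pics; ls
cat > h.py <<'E'
import numpy as np, cv2
from cell import robot
def cap(n,out):
    c=robot.capture(n); cv2.imwrite('pics/%s.png'%out,c['img'][:,:,::-1]); 
    np.savez('pics/%s.npz'%out,**{k:np.array(v) for k,v in c.items()}); return c
def load(o): return dict(np.load('pics/%s.npz'%o))
def ray(c,u,v,z):
    K,R,t=np.array(c['mtx']),np.array(c['R']),np.array(c['t']).ravel()
    o=-R.T@t; d=R.T@np.linalg.inv(K)@np.array([u,v,1.])
    return o+d*(z-o[2])/d[2]
def proj(c,X):
    p=c['mtx']@(c['R']@np.array(X,float)+c['t'].ravel()); return p[:2]/p[2]
E
python3 - <<'E'
from h import *
for n in ['scene','side','wrist']:
    c=cap(n,n+'0'); print(n,(-np.array(c['R']).T@np.array(c['t'])).ravel().round(), np.array(c['R'])[2].round(2),c['mtx'][0][0])
s=robot.sense();print(s['time_s'],s['tcp_pos'],np.round(s['orientation'],3),s['contact_force'],s['gripper_width'])
E
```

```text
pics
scene [1430. -362. 1171.] [-0.66  0.25 -0.7 ] 624.7615551095716
side [  -5. -705.  701.] [ 0.44  0.7  -0.57] 532.5021080929836
wrist [650.  74. 373.] [-0.   -0.29 -0.96] 371.33040374318534
0.15 [ 6.49651613e+02 -3.17603023e-02  2.30633998e+02] [[-0.001  1.    -0.   ]
 [-0.    -0.    -1.   ]
 [-1.    -0.001  0.   ]] [ 0.13730672  0.33533169 -0.00471459] 85.55687537399314
```

View pics/scene0.png

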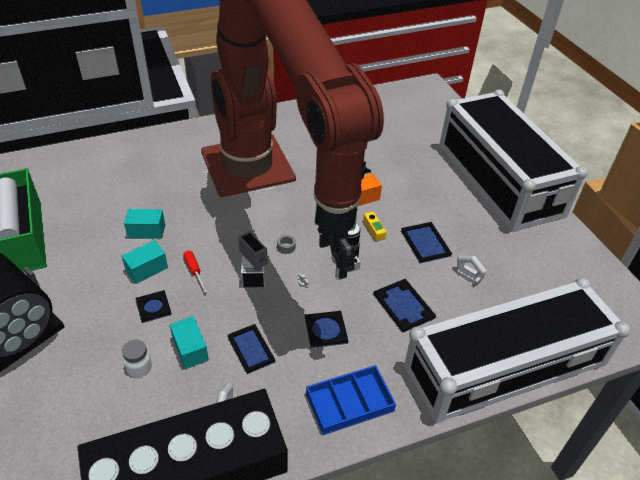

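View pics/side0.png

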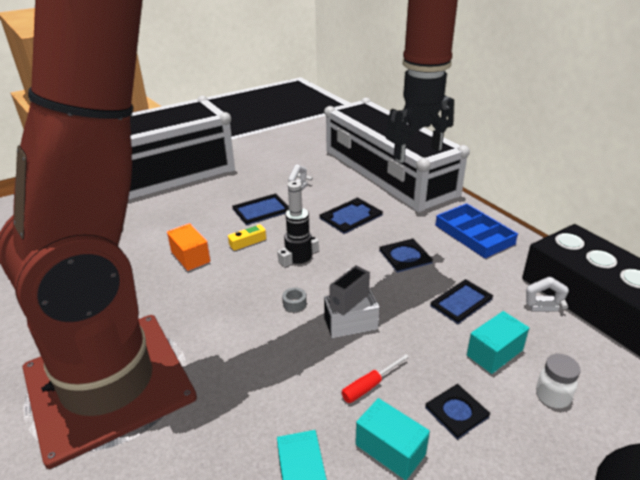

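View pics/wrist0.png

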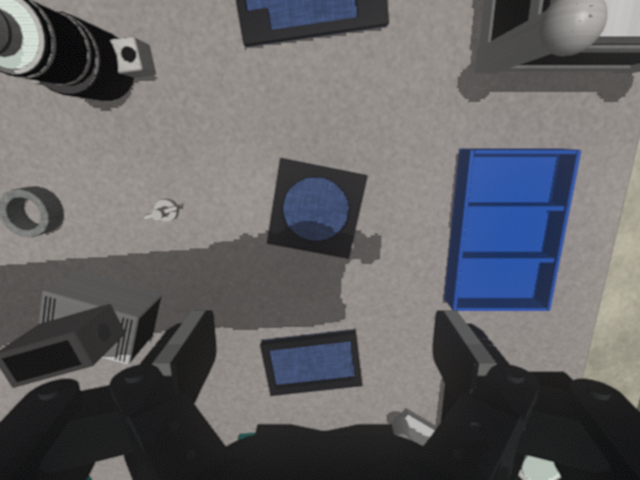

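The scene image shows two piles: power supply with the grey receiver on top at about (252,265), and lamp head, lens and spigot at about (345,250). The side image puts them at (350,300) and (297,225).

Blue-floored inserts in the scene image:
- rectangular at (427,242)
- rectangular at (251,348)
- cross at (404,304)
- large round at (326,329)
- small round at (153,306)

Things that could be taken for others:
- The turquoise boxes at (145,222), (145,260) and (188,341), and the orange box at (369,188), are power-supply look-alikes. The chosen one is bare aluminium at (252,278).
- The grey ring at (286,242), the glass jar at (136,357) and the blue tray are distractors.

Next I'll measure the inserts and crop the piles.

Run:
```python
from h import *
for n in ['scene0','side0','wrist0']:
    c=load(n); hsv=cv2.cvtColor(c['img'],cv2.COLOR_RGB2HSV)
    m=cv2.inRange(hsv,(100,70,30),(125,255,190))
    m=cv2.morphologyEx(m,cv2.MORPH_CLOSE,np.ones((3,3)))
    cs,_=cv2.findContours(m,cv2.RETR_EXTERNAL,cv2.CHAIN_APPROX_NONE)
    for k in cs:
        if cv2.contourArea(k)<120: continue
        P=np.array([ray(c,u,v,8)[:2] for u,v in k[:,0,:]],np.float32)
        r=cv2.minAreaRect(P); M=cv2.moments(P.reshape(-1,1,2)); 
        print(n,k[:,0].mean(0).round(),'rect',np.round(r[0]),np.round(r[1]),round(r[2],1),'area',round(cv2.contourArea(P)))
c=load('scene0'); a=c['img'][170:320,210:410]; cv2.imwrite('pics/cs.png',cv2.resize(a,(800,600),interpolation=cv2.INTER_CUBIC)[:,:,::-1])
c=load('side0'); a=c['img'][150:350,250:450]; cv2.imwrite('pics/cd.png',cv2.resize(a,(600,600),interpolation=cv2.INTER_CUBIC)[:,:,::-1])
```

```text
scene0 [349. 400.] rect [826. -18.] [117. 171.] 0.1 area 19105
scene0 [251. 348.] rect [ 637. -178.] [93. 51.] 7.8 area 4243
scene0 [326. 328.] rect [641.   0.] [63. 63.] 31.2 area 3077
scene0 [153. 306.] rect [ 447. -361.] [44. 39.] 71.0 area 1298
scene0 [404. 304.] rect [636. 201.] [110.  74.] 7.3 area 6587
scene0 [426. 242.] rect [465. 350.] [ 70. 104.] 87.2 area 6847
scene0 [178.   5.] rect [-1080.    17.] [333. 138.] 72.3 area 29538
side0 [457. 409.] rect [ 446. -363.] [43. 44.] 0.5 area 1456
side0 [460. 300.] rect [ 634. -180.] [94. 51.] 7.5 area 4463
side0 [405. 254.] rect [641.  -2.] [64. 65.] 83.5 area 3210
side0 [476. 230.] rect [839. -15.] [136. 189.] 0.8 area 23196
side0 [352. 216.] rect [630. 192.] [123.  89.] 7.4 area 8582
side0 [260. 210.] rect [461. 339.] [ 88. 113.] 87.5 area 8586
wrist0 [312. 363.] rect [ 635. -177.] [92. 47.] 7.5 area 4167
wrist0 [315. 209.] rect [641.   1.] [64. 65.] 90.0 area 3254
wrist0 [510. 226.] rect [836. -25.] [169. 116.] 90.0 area 19377
wrist0 [300.  10.] rect [630. 171.] [22. 96.] 89.9 area 1427
```

View pics/cs.png

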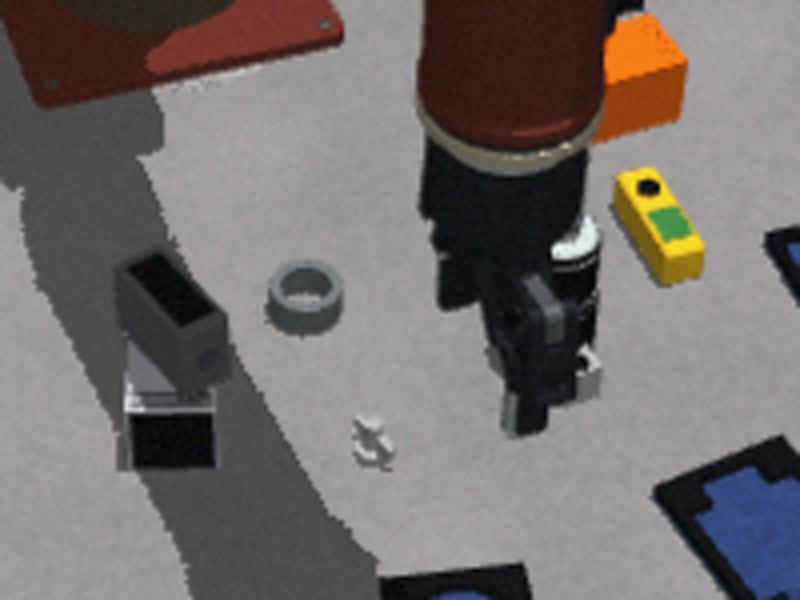

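View pics/cd.png

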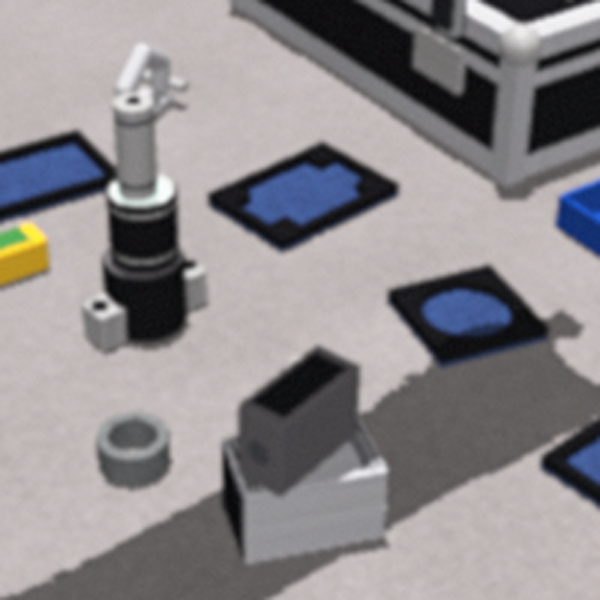

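Run:
```python
from h import *
c=load('scene0'); P=np.array([ray(c,210+u/4,170+v/4,110)[:2] for u,v in [(128,262),(160,252),(213,305),(180,325)]],np.float32)
print(P.round(),cv2.minAreaRect(P))
c=load('side0'); P=np.array([ray(c,250+u/3,150+v/3,110)[:2] for u,v in [(255,400),(320,355),(350,368),(283,405)]],np.float32)
print(P.round(),cv2.minAreaRect(P))
print('spig side',ray(c,294.3,184.3,182))
w=load('wrist0'); print('spig wrist',ray(w,8,42,182),'panel',ray(w,38,367,110), 'lug',ray(w,127,57,30))
```

```text
[[ 390. -122.]
 [ 388. -102.]
 [ 440.  -85.]
 [ 450. -108.]] ((416.8381652832031, -103.28117370605469), (61.76441955566406, 24.62612533569336), 13.523270606994629)
[[ 388. -106.]
 [ 444.  -92.]
 [ 452. -112.]
 [ 399. -119.]] ((419.9582824707031, -109.24639129638672), (60.119659423828125, 21.28244400024414), 13.899581909179688)
spig side [443.65112787 126.34672863 182.        ]
spig wrist [504.03798154 114.0344194  182.        ] panel [ 414.2100702  -110.04292631  110.        ] lug [484.71889195 134.60527004  30.        ]
```

{"op": "arm_command", "data": {
  "fingers": [0.085,0.085,0.085,0.085,0.085,0.085],
  "linear": [
    [-0.03,0.008,0.025],
    [-0.035,0.008,0.025],
    [-0.035,0.008,0.025],
    [-0.035,0.008,0.025],
    [-0.03,0.008,0.02],
    [0,0,0]
  ],
  "turn": [0,0,0,0,0,0]
}}

```text
time_s: 0.75
tcp_pos: [476.8, 40.7, 349.9]
orientation: [[-0.009, 1.0, -0.0], [-0.001, -0.0, -1.0], [-1.0, -0.009, 0.001]]
contact_force: [0.4, -0.4, 0.4]
gripper_width: 85.3
```

Run:
```python
from h import *
cap('wrist','w1');cap('scene','scene1');s=robot.sense();print(s['time_s'],s['tcp_pos'],np.round(s['joints'],2))
```

```text
0.85 [478.46732042  39.42032714 346.87715836] [-0.16 -0.04 -0.01  1.66 -0.    1.54 -0.18]
```

View pics/w1.png

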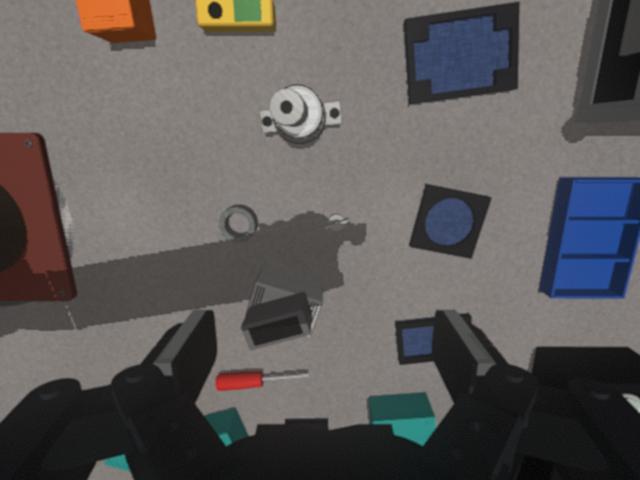

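View pics/scene1.png

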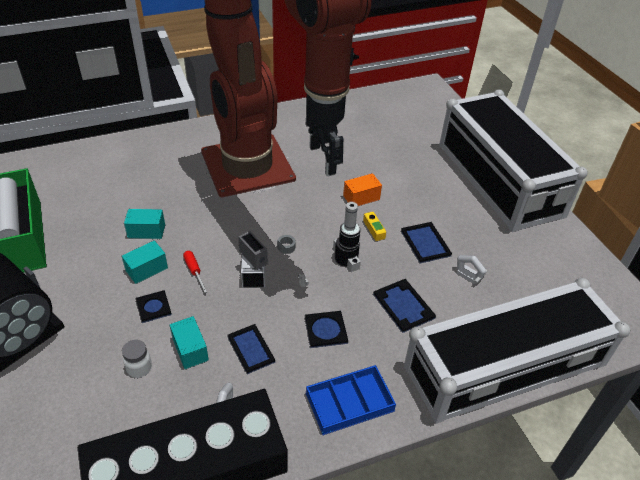

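The wrist view shows the spigot top at (290,107), the lens glass around (298,113), lugs at (267,121) and (335,112), and the receiver panel at (277,330). The lamp head's insert is at (462,54) and the lens insert at (450,221).

Run:
```python
from h import *
c=load('w1'); a=c['img'][70:160,240:360]; cv2.imwrite('pics/a.png',cv2.resize(a,None,fx=6,fy=6,interpolation=cv2.INTER_CUBIC)[:,:,::-1])
a=c['img'][260:360,220:340]; cv2.imwrite('pics/b.png',cv2.resize(a,None,fx=6,fy=6,interpolation=cv2.INTER_CUBIC)[:,:,::-1])
c=load('scene1'); a=c['img'][190:290,310:390]; cv2.imwrite('pics/c.png',cv2.resize(a,None,fx=6,fy=6,interpolation=cv2.INTER_CUBIC)[:,:,::-1])
```

```text
(no output)
```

View pics/a.png

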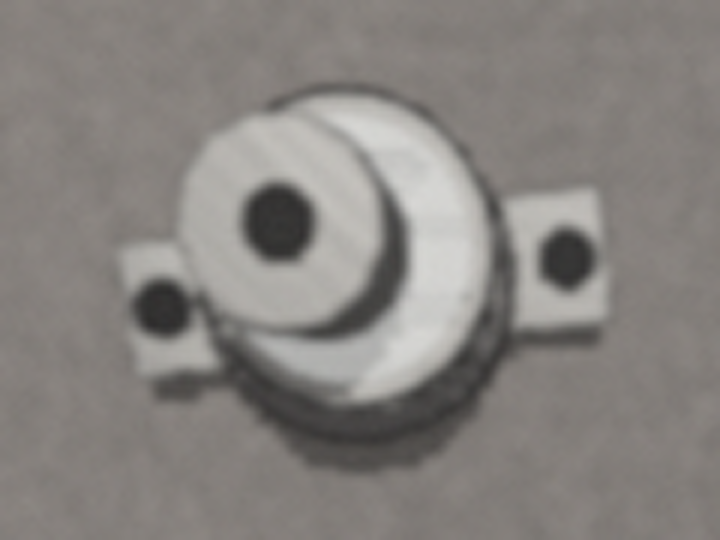

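View pics/b.png

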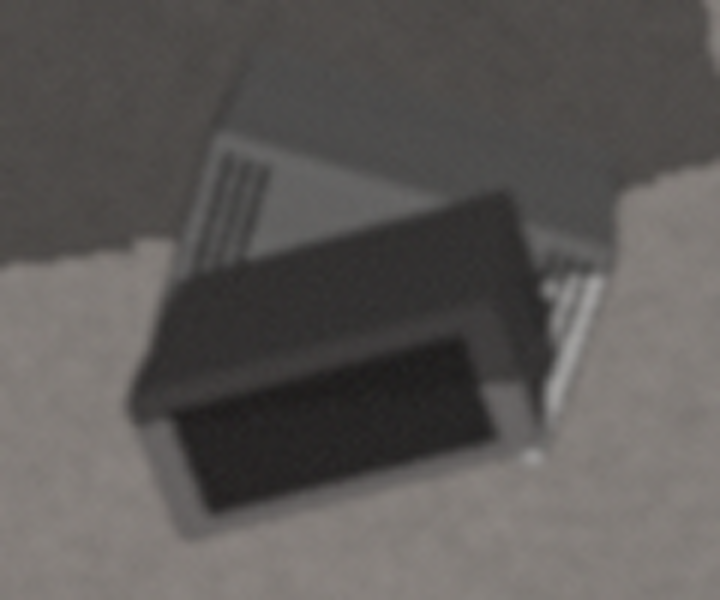

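View pics/c.png

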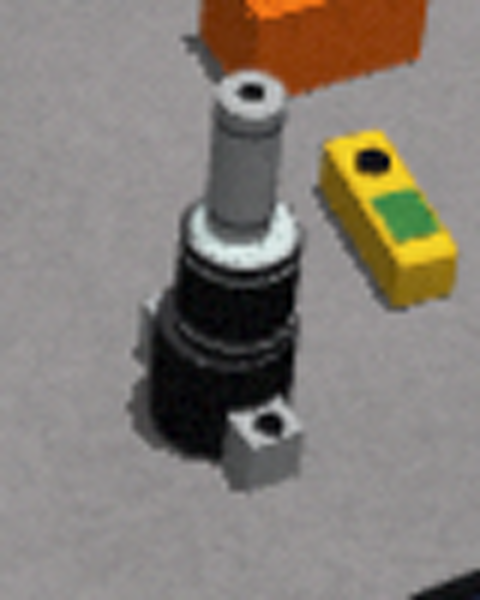

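Run:
```python
from h import *
w=load('w1'); s=load('scene1'); d=load('side0')
A=lambda u,v,z: ray(w,240+u/6,70+v/6,z)[:2].round(1)
B=lambda u,v,z: ray(w,220+u/6,260+v/6,z)[:2].round(1)
C=lambda u,v,z: ray(s,310+u/6,190+v/6,z)[:2].round(1)
D=lambda u,v,z: ray(d,250+u/3,150+v/3,z)[:2].round(1)
print('spigot',A(278,221,182),C(252,92,182),D(133,101,182))
print('lens',A(337,247,110),C(241,235,110),D(142,190,110))
l,r=A(163,308,30),A(568,258,30);print('lugs z30',l,r,(l+r)/2,np.degrees(np.arctan2(*(r-l)[::-1])),np.linalg.norm(r-l))
print('bot from scene lug',C(268,424,30), D(100,305,30),D(188,265,30))
P=[B(*p,110) for p in [(135,412),(190,540),(545,455),(490,310)]];print('rec',P,cv2.minAreaRect(np.array(P,np.float32)))
P=[B(*p,110) for p in [(175,410),(210,512),(497,440),(465,340)]];print('panel',cv2.minAreaRect(np.array(P,np.float32)))
a,b=B(222,135,56),B(612,245,56);print('drv',a,b,np.linalg.norm(b-a),np.degrees(np.arctan2(*(b-a)[::-1])))
```

```text
spigot [445.9 133.9] [447.  134.1] [445.  128.6]
lens [447.9 134.4] [453.6 132.1] [448.8 129. ]
lugs z30 [407.1 127.2] [486.8 136.4] [446.95 131.8 ] 6.58467328549851 80.22923407337252
bot from scene lug [487.1 136.3] [407.5 124.4] [486.1 132.4]
rec [array([ 380.4, -102.3]), array([ 389.3, -130.5]), array([ 459.3, -111.4]), array([449.2, -80.4])] ((419.8152770996094, -106.86103057861328), (72.4956283569336, 32.60307693481445), 17.656993865966797)
panel ((418.9999694824219, -105.5), (58.844451904296875, 23.05928611755371), 15.108633041381836)
drv [389.3 -67.3] [471.6 -92.5] 86.071656194127 -17.024422665009645
```

{"op": "arm_command", "data": {
  "fingers": [0.085,0.085,0.085,0.085,0.085,0.085,0.085,0.085],
  "linear": [
    [-0.015,0.04,-0.01],
    [-0.015,0.04,-0.01],
    [-0.003,0.014,-0.03],
    [0,0,-0.04],
    [0,0,-0.03],
    [0,0,0],
    [0,0,0],
    [0,0,0]
  ],
  "turn": [0,0,0,0,0,0,0,0]
}}

```text
time_s: 1.65
tcp_pos: [447.0, 133.3, 216.1]
orientation: [[-0.022, 1.0, -0.009], [-0.005, -0.009, -1.0], [-1.0, -0.022, 0.005]]
contact_force: [0.0, 0.2, 0.8]
gripper_width: 84.8
```

Run:
```python
from h import *
cap('wrist','w2');s=robot.sense();print(s['time_s'],s['tcp_pos'],np.round(s['orientation'],3),np.round(s['joints'],2))
```

```text
1.7 [447.27782615 133.29588257 216.51239186] [[-0.021  1.    -0.009]
 [-0.005 -0.009 -1.   ]
 [-1.    -0.021  0.005]] [-0.25 -0.01 -0.13  1.89 -0.    1.28 -0.39]
```

View pics/w2.png

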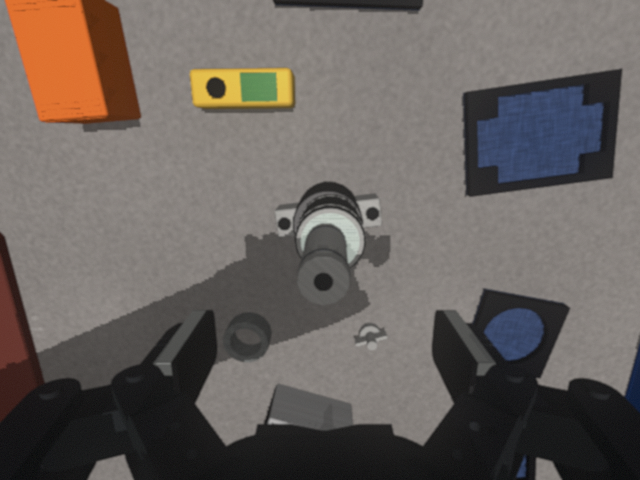

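Run:
```python
from h import *
w=load('w2');print(ray(w,323,282,182),ray(w,331,237,110), ray(w,284,224,30),ray(w,373,214,30))
c=w; hsv=cv2.cvtColor(c['img'],cv2.COLOR_RGB2HSV)
m=cv2.inRange(hsv,(105,70,30),(125,255,190))
cs,_=cv2.findContours(m,cv2.RETR_EXTERNAL,cv2.CHAIN_APPROX_NONE)
for k in cs:
        if cv2.contourArea(k)<120: continue
        P=np.array([ray(c,u,v,8)[:2] for u,v in k[:,0,:]],np.float32)
        r=cv2.minAreaRect(P); print(k[:,0].mean(0).round(),'rect',np.round(r[0]),np.round(r[1]),round(r[2],1))
```

```text
[445.58521824 134.04363906 182.        ] [449.46635708 137.45044934 110.        ] [406.4025566  127.12925121  30.        ] [486.92896378 136.00746599  30.        ]
[522. 467.] rect [ 676. -177.] [11. 35.] 1.3
[636. 378.] rect [776. -55.] [16. 89.] 13.3
[515. 332.] rect [644.   3.] [56. 62.] 39.9
[540. 134.] rect [635. 202.] [109.  77.] 7.0
```

{"op": "arm_command", "data": {
  "fingers": [0.085,0.085,0.085],
  "linear": [
    [0,0,-0.01],
    [0,0,0],
    [0,0,0]
  ],
  "turn": [0,0,0]
}}

```text
time_s: 2.0
tcp_pos: [449.1, 133.4, 208.4]
orientation: [[-0.016, 1.0, -0.01], [-0.003, -0.01, -1.0], [-1.0, -0.016, 0.003]]
contact_force: [-0.3, 0.8, 0.1]
gripper_width: 85.1
```

{"op": "arm_command", "data": {
  "fingers": [0.085,0.085,0.085,0.085,0.085],
  "linear": [
    [-0.003,0,-0.03],
    [0,0,-0.03],
    [0,0,-0.015],
    [0,0,0],
    [0,0,0]
  ],
  "turn": [0,0,0,0,0]
}}

```text
time_s: 2.5
tcp_pos: [447.8, 133.9, 134.3]
orientation: [[-0.011, 1.0, -0.01], [-0.001, -0.01, -1.0], [-1.0, -0.011, 0.002]]
contact_force: [-0.4, 0.1, 0.6]
gripper_width: 84.8
```

{"op": "arm_command", "data": {
  "fingers": [0.05,0.035,0.02,0.02,0.02,0.02,0.02,0.02],
  "linear": [
    [-0.002,0,0],
    [0,0,0],
    [0,0,0],
    [0,0,0],
    [0,0,0],
    [0,0,0],
    [0,0,0],
    [0,0,0]
  ],
  "turn": [0,0,0,0,0,0,0,0],
  "grip_force": 40
}}

```text
time_s: 3.3
tcp_pos: [447.2, 134.6, 137.7]
orientation: [[-0.006, 1.0, -0.01], [0.0, -0.01, -1.0], [-1.0, -0.006, -0.0]]
contact_force: [-0.5, 0.4, 0.0]
gripper_width: 27.2
```

{"op": "arm_command", "data": {
  "fingers": [0.02,0.02,0.02,0.02,0.02,0.02,0.02,0.02],
  "linear": [
    [0,0,0.01],
    [0,0,0.02],
    [0,0,0.03],
    [0,-0.02,0.02],
    [0,-0.035,0],
    [0,-0.04,0],
    [0,-0.04,0],
    [0,-0.02,0]
  ],
  "turn": [0,0,0,0,0,0,0,0]
}}

```text
time_s: 4.1
tcp_pos: [445.6, -22.4, 225.5]
orientation: [[-0.005, 1.0, -0.002], [0.001, -0.002, -1.0], [-1.0, -0.005, -0.001]]
contact_force: [0.1, 0.5, -2.5]
gripper_width: 27.2
```

{"op": "arm_command", "data": {
  "fingers": [0.02,0.02,0.02,0.02,0.02,0.02,0.02,0.02,0.02,0.02,0.02],
  "linear": [
    [0,-0.03,0],
    [0,-0.04,0],
    [0,-0.04,0],
    [0,-0.04,0],
    [0,-0.04,0],
    [0,-0.04,0],
    [0,-0.04,0],
    [0,-0.035,0],
    [0,-0.02,0],
    [0,0,0],
    [0,0,0]
  ],
  "turn": [0,0,0,0,0,0,0,0,0,0,0]
}}

```text
time_s: 5.2
tcp_pos: [441.6, -364.2, 233.3]
orientation: [[0.0, 1.0, -0.005], [-0.001, -0.005, -1.0], [-1.0, 0.0, 0.001]]
contact_force: [-0.1, 0.0, -2.1]
gripper_width: 27.5
```

Run:
```python
from h import *
cap('wrist','w3');cap('side','side3');s=robot.sense();print(s['time_s'],s['tcp_pos'],np.round(s['orientation'],3),np.round(s['joints'],2))
```

```text
5.3 [ 441.79020914 -363.54890059  233.24182647] [[ 0.001  1.    -0.004]
 [-0.001 -0.004 -1.   ]
 [-1.     0.001  0.001]] [ 0.25  0.18  0.41  1.68 -0.07  1.3   0.67]
```

View pics/w3.png

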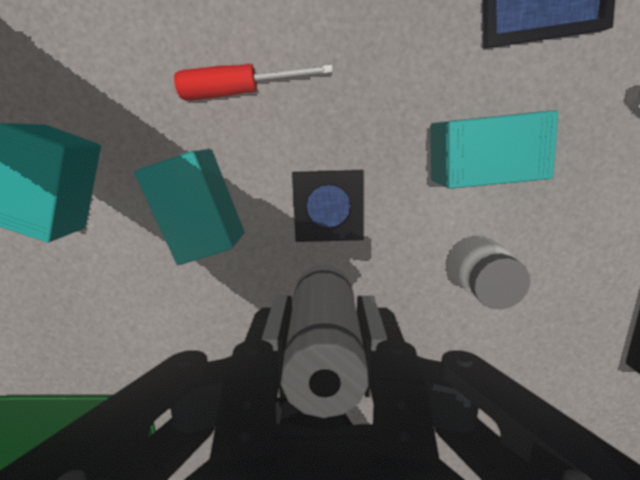

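View pics/side3.png

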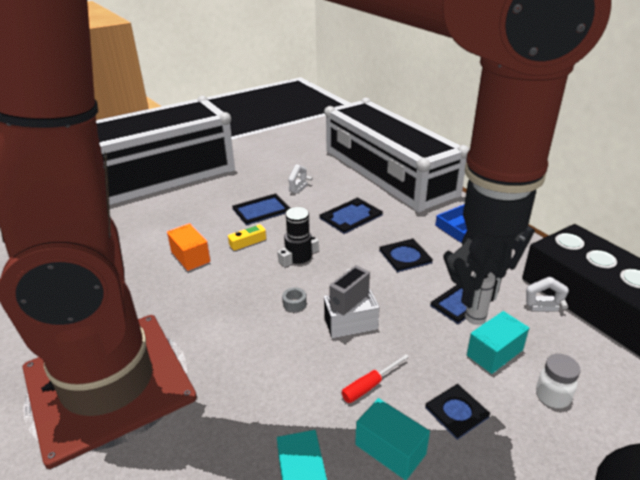

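Run:
```python
from h import *
c=load('w3'); hsv=cv2.cvtColor(c['img'],cv2.COLOR_RGB2HSV)
m=cv2.inRange(hsv,(105,70,30),(125,255,190))
cs,_=cv2.findContours(m,cv2.RETR_EXTERNAL,cv2.CHAIN_APPROX_NONE)
for k in cs:
        if cv2.contourArea(k)<120: continue
        P=np.array([ray(c,u,v,8)[:2] for u,v in k[:,0,:]],np.float32)
        r=cv2.minAreaRect(P); print(k[:,0].mean(0).round(),'rect',np.round(r[0]),np.round(r[1]),round(r[2],1))
print(ray(c,328,205.5,12),ray(c,240,232,10),ray(c,217,150,56))
s=robot.sense()['tcp_pos'];print('spig top center', ray(c,325,383,s[2]-137.7+182)-s)
```

```text
[328. 205.] rect [ 446. -361.] [42. 44.] 63.3
[544.  13.] rect [ 636. -195.] [25. 91.] 89.7
[ 445.63022495 -359.38446269   12.        ] [ 356.07485894 -386.47964368   10.        ] [ 352.79502335 -303.59463472   56.        ]
spig top center [-0.10381272 -0.93397914 44.3       ]
```

{"op": "arm_command", "data": {
  "fingers": [0.02,0.02,0.02,0.02,0.02,0.02,0.02,0.02],
  "linear": [
    [0.004,0.001,-0.03],
    [0,0,-0.04],
    [0,0,-0.04],
    [0,0,-0.04],
    [0,0,-0.025],
    [0,0,0],
    [0,0,0],
    [0,0,0]
  ],
  "turn": [0,0,0,0,0,0,0,0]
}}

```text
time_s: 6.1
tcp_pos: [451.5, -353.0, 58.4]
orientation: [[0.01, 1.0, 0.01], [0.001, 0.01, -1.0], [-1.0, 0.01, -0.001]]
contact_force: [0.3, 0.3, -2.8]
gripper_width: 27.1
```

{"op": "arm_command", "data": {
  "fingers": [0.02,0.02,0.02,0.02],
  "linear": [
    [-0.006,-0.009,-0.008],
    [0,0,0],
    [0,0,0],
    [0,0,0]
  ],
  "turn": [0,0,0,0]
}}

```text
time_s: 6.5
tcp_pos: [447.3, -364.6, 54.3]
orientation: [[0.017, 1.0, 0.01], [-0.003, 0.01, -1.0], [-1.0, 0.017, 0.003]]
contact_force: [-0.1, 0.4, -2.3]
gripper_width: 26.9
```

{"op": "arm_command", "data": {
  "fingers": [0.02,0.02,0.02,0.02],
  "linear": [
    [-0.001,0.002,-0.008],
    [0,0,-0.006],
    [0,0,0],
    [0,0,0]
  ],
  "turn": [0,0,0,0]
}}

```text
time_s: 6.9
tcp_pos: [446.3, -362.2, 39.1]
orientation: [[0.017, 1.0, 0.01], [-0.002, 0.01, -1.0], [-1.0, 0.017, 0.003]]
contact_force: [0.2, -0.6, -2.3]
gripper_width: 27.1
```

Run:
```python
from h import *
cap('wrist','w4');cap('side','side4');s=robot.sense();print(s['time_s'],s['tcp_pos'],np.round(s['orientation'],3),s['contact_force'])
```

```text
7.0 [ 446.36209499 -362.23493446   39.27157523] [[ 0.017  1.     0.01 ]
 [-0.003  0.01  -1.   ]
 [-1.     0.017  0.003]] [ 0.13311367 -0.80280274 -3.54765914]
```

View pics/w4.png

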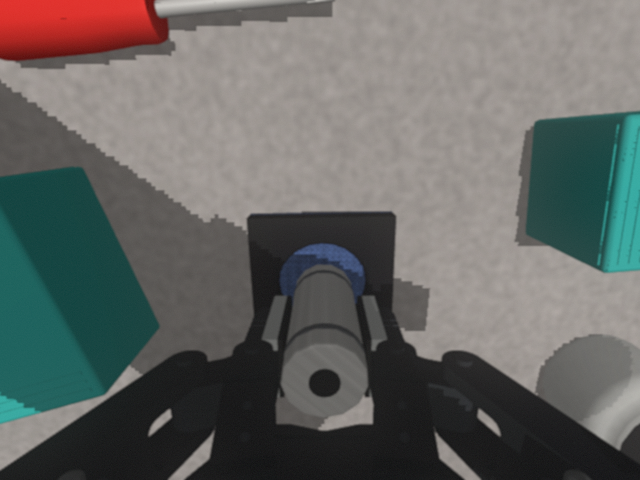

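View pics/side4.png

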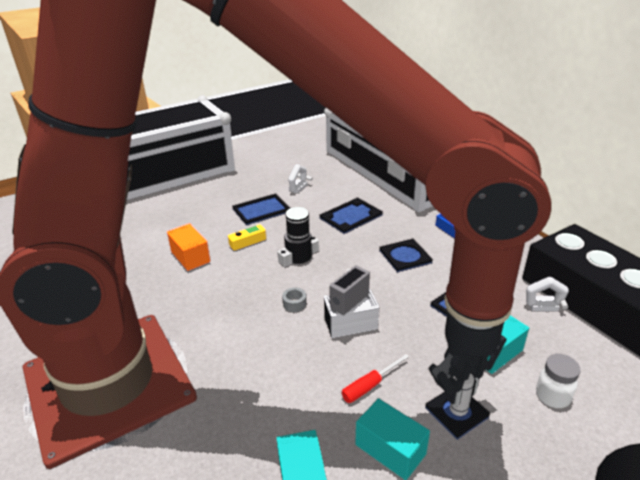

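The wrist view shows the spigot just inside the small round recess, with blue showing round its far side at (322,262). The side view shows it over the insert at (457,408). I'll lower it the last 7 mm.

{"op": "arm_command", "data": {
  "fingers": [0.02,0.02,0.02,0.02,0.02],
  "linear": [
    [0,0,-0.003],
    [0,0,-0.003],
    [0,0,-0.002],
    [0,0,0],
    [0,0,0]
  ],
  "turn": [0,0,0,0,0]
}}

```text
time_s: 7.5
tcp_pos: [446.9, -362.6, 31.7]
orientation: [[0.018, 1.0, 0.01], [-0.003, 0.01, -1.0], [-1.0, 0.018, 0.003]]
contact_force: [-0.2, 0.1, -0.4]
gripper_width: 27.1
```

{"op": "arm_command", "data": {
  "fingers": [0.02,0.02,0.034,0.045,0.055,0.055,0.055],
  "linear": [
    [0,0,-0.001],
    [0,0,0],
    [0,0,0],
    [0,0,0],
    [0,0,0],
    [0,0,0],
    [0,0,0]
  ],
  "turn": [0,0,0,0,0,0,0]
}}

```text
time_s: 8.2
tcp_pos: [447.9, -363.4, 32.0]
orientation: [[0.02, 1.0, 0.01], [-0.004, 0.01, -1.0], [-1.0, 0.02, 0.004]]
contact_force: [-0.2, -0.0, -0.5]
gripper_width: 54.9
```

{"op": "arm_command", "data": {
  "fingers": [0.055,0.055,0.055,0.055,0.055,0.055],
  "linear": [
    [0,0,0.02],
    [0,0,0.04],
    [0,0,0.04],
    [0,0,0.04],
    [0,0,0.04],
    [0,0,0.02]
  ],
  "turn": [0,0,0,0,0,0]
}}

```text
time_s: 8.8
tcp_pos: [444.1, -361.1, 235.2]
orientation: [[0.013, 1.0, 0.009], [-0.001, 0.009, -1.0], [-1.0, 0.013, 0.001]]
contact_force: [0.5, -1.7, -0.2]
gripper_width: 55.1
```

Run:
```python
from h import *
c=cap('wrist','w5');s=robot.sense();print(s['time_s'],s['tcp_pos'],np.round(s['orientation'],3),s['contact_force'],s['gripper_width'])
```

```text
8.85 [ 444.90280452 -361.7416436   237.58832238] [[ 0.015  1.     0.009]
 [-0.002  0.009 -1.   ]
 [-1.     0.015  0.002]] [ 0.48298248 -0.32639456  3.00391477] 54.79338534326765
```

View pics/w5.png

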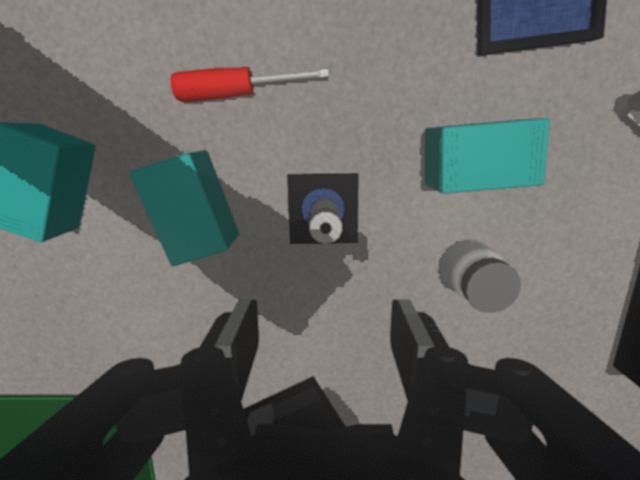

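The wrist view shows the spigot upright in the small recess at (325,225), with blue around it. The receiver is next.

{"op": "arm_command", "data": {
  "fingers": [0.06,0.06,0.06,0.06,0.06,0.06,0.06,0.06,0.06,0.06,0.06],
  "linear": [
    [0,0.02,0],
    [0,0.03,0],
    [-0.002,0.035,0],
    [-0.005,0.035,0],
    [-0.005,0.035,0],
    [-0.005,0.035,0],
    [-0.004,0.03,0],
    [-0.003,0.02,0],
    [-0.001,0.01,0],
    [0,0,0],
    [0,0,0]
  ],
  "turn": [-0.12,-0.145,-0.145,-0.145,-0.145,-0.145,-0.145,-0.145,-0.145,0,0]
}}

```text
time_s: 9.95
tcp_pos: [417.9, -110.6, 237.9]
orientation: [[0.001, 0.286, -0.958], [-0.02, -0.958, -0.286], [-1.0, 0.019, 0.005]]
contact_force: [1.0, -0.2, 0.4]
gripper_width: 59.7
```

Run:
```python
from h import *
c=cap('wrist','w6');s=robot.sense();print(s['time_s'],s['tcp_pos'],np.round(s['orientation'],3),np.round(s['joints'],2))
```

```text
10.0 [ 417.87943983 -110.7187987   237.83803861] [[ 0.001  0.285 -0.958]
 [-0.019 -0.958 -0.285]
 [-1.     0.019  0.005]] [-0.02 -0.13  0.15  1.96  0.04  1.31 -1.17]
```

View pics/w6.png

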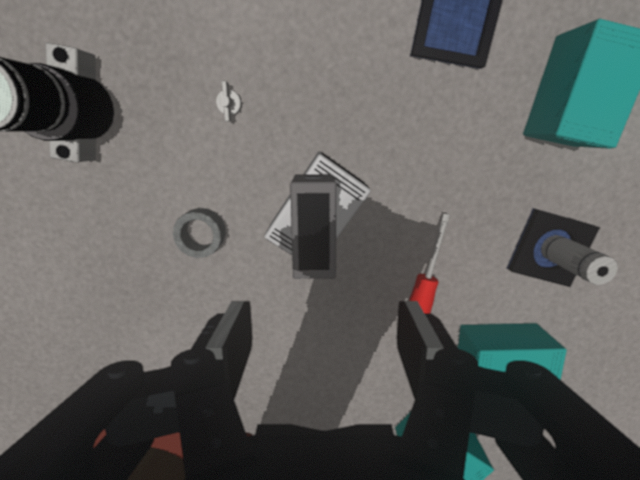

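Run:
```python
from h import *
w=load('w6')
a=w['img'][140:290,250:390]; cv2.imwrite('pics/d.png',cv2.resize(a,None,fx=4,fy=4,interpolation=cv2.INTER_CUBIC)[:,:,::-1])
P=[ray(w,*p,110)[:2] for p in [(300,192),(329,193),(330,270),(300,270)]];print('panel',cv2.minAreaRect(np.array(P,np.float32)))
D=[ray(w,*p,56)[:2] for p in [(320,153),(370,188),(265,238)]];print(np.round(D),((D[1]+D[2])/2).round(), np.degrees(np.arctan2(*(D[2]-D[0])[::-1])),np.linalg.norm(D[2]-D[0]))
for p in [(62,53),(66,152)]: print(ray(w,*p,30))
```

```text
panel ((418.5406494140625, -106.40106201171875), (60.5388298034668, 23.25153350830078), 15.48149299621582)
[[ 472.  -95.]
 [ 456. -145.]
 [ 387.  -68.]] [ 422. -106.] 162.76623415375315 89.7438552298779
[487.89478383 135.32046169  30.        ]
[406.90320569 124.75982895  30.        ]
```

View pics/d.png

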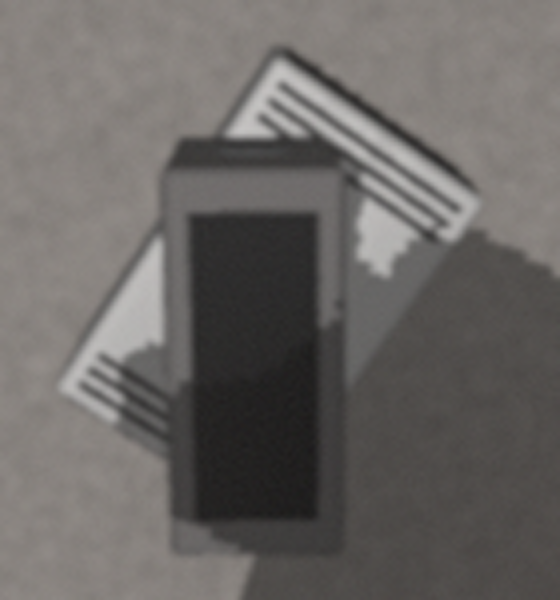

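{"op": "arm_command", "data": {
  "fingers": [0.06,0.06,0.06,0.06,0.06,0.06,0.06],
  "linear": [
    [0,0.004,-0.03],
    [0,0,-0.03],
    [0,0,-0.03],
    [0,0,-0.025],
    [0,0,0],
    [0,0,0],
    [0,0,0]
  ],
  "turn": [-0.02,0,0,0,0,0,0]
}}

```text
time_s: 10.7
tcp_pos: [419.0, -112.8, 121.4]
orientation: [[0.004, 0.277, -0.961], [-0.021, -0.961, -0.277], [-1.0, 0.021, 0.002]]
contact_force: [-0.1, -0.7, 0.5]
gripper_width: 60.0
```

{"op": "arm_command", "data": {
  "fingers": [0.06,0.06,0.06,0.06,0.06,0.06],
  "linear": [
    [0,0.007,-0.005],
    [0,0.001,-0.015],
    [0,0,-0.015],
    [0,0,-0.006],
    [0,0,0],
    [0,0,0]
  ],
  "turn": [0,0,0,0,0,0]
}}

```text
time_s: 11.3
tcp_pos: [423.5, -103.3, 84.5]
orientation: [[0.015, 0.28, -0.96], [-0.021, -0.96, -0.28], [-1.0, 0.024, -0.008]]
contact_force: [0.2, 0.5, -0.4]
gripper_width: 60.3
```

{"op": "arm_command", "data": {
  "fingers": [0.06,0.06,0.06],
  "linear": [
    [-0.005,-0.003,-0.004],
    [0,0,0],
    [0,0,0]
  ],
  "turn": [0,0,0]
}}

```text
time_s: 11.6
tcp_pos: [419.0, -106.7, 81.6]
orientation: [[0.017, 0.28, -0.96], [-0.021, -0.96, -0.28], [-1.0, 0.025, -0.011]]
contact_force: [0.8, 0.1, 0.3]
gripper_width: 59.7
```

{"op": "arm_command", "data": {
  "fingers": [0.05,0.04,0.028,0.028,0.028,0.028,0.028],
  "linear": [
    [0,0,0],
    [0,0,0],
    [0,0,0],
    [0,0,0],
    [0,0,0],
    [0,0,0],
    [0,0,0]
  ],
  "turn": [0,0,0,0,0,0,0],
  "grip_force": 40
}}

```text
time_s: 12.3
tcp_pos: [419.3, -106.6, 82.4]
orientation: [[0.018, 0.279, -0.96], [-0.021, -0.96, -0.28], [-1.0, 0.025, -0.011]]
contact_force: [-0.0, 0.7, 0.9]
gripper_width: 33.2
```

{"op": "arm_command", "data": {
  "fingers": [0.028,0.028,0.028,0.028,0.028,0.028,0.028,0.028,0.028,0.028,0.028],
  "linear": [
    [0,0,0.01],
    [0,0,0.02],
    [0,0,0.03],
    [0.02,-0.006,0.02],
    [0.035,-0.012,0],
    [0.035,-0.012,0],
    [0.035,-0.012,0],
    [0.035,-0.012,0],
    [0.025,-0.01,0],
    [0,0,0],
    [0,0,0]
  ],
  "turn": [0,0,0,-0.03,-0.03,-0.03,-0.03,-0.02,0,0,0]
}}

```text
time_s: 13.4
tcp_pos: [608.8, -172.6, 169.7]
orientation: [[0.013, 0.138, -0.99], [-0.023, -0.99, -0.139], [-1.0, 0.024, -0.01]]
contact_force: [0.4, 0.2, -1.7]
gripper_width: 33.5
```

Run:
```python
from h import *
c=cap('wrist','w7');s=robot.sense();print(s['time_s'],s['tcp_pos'],np.round(s['orientation'],3),np.round(s['joints'],2))
```

```text
13.45 [ 608.63619728 -172.57428929  169.78814806] [[ 0.013  0.139 -0.99 ]
 [-0.023 -0.99  -0.139]
 [-1.     0.024 -0.01 ]] [ 0.02  0.32  0.21  1.62 -0.05  1.19 -1.19]
```

View pics/w7.png

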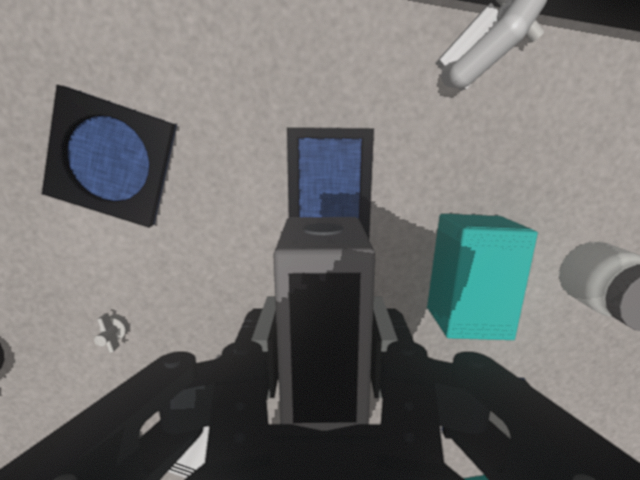

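Run:
```python
from h import *
w=load('w7')
print('plate far corners z12',ray(w,288,129,12),ray(w,374,128,12)); print('recess far z4',ray(w,300,138,4),ray(w,361,138,4))
print('box near side',ray(w,428,305,0),ray(w,440,213,56),ray(w,447,232,56),ray(w,447,340,56),ray(w,518,340,56),ray(w,536,232,56))
s=robot.sense(); print('rec',[ (ray(w,u,v,s['tcp_pos'][2]-26.4+54)-s['tcp_pos']).round(1) for u,v in [(276,250),(372,250)]])
```

```text
plate far corners z12 [ 683.18772291 -138.28567909   12.        ] [ 693.11025202 -204.03602033   12.        ]
recess far z4 [ 677.78422469 -147.9426416     4.        ] [ 684.4958428  -196.22960691    4.        ]
box near side [ 546.37472652 -283.03995015    0.        ] [ 641.18187218 -253.93374272   56.        ] [ 628.28250448 -262.08645723   56.        ] [ 542.77460179 -282.25902093   56.        ] [ 549.73840414 -338.44200107   56.        ] [ 636.81636297 -326.45656587   56.        ]
rec [array([35. , 21.1, 27.6]), array([39.1, -9.7, 27.6])]
```

{"op": "arm_command", "data": {
  "fingers": [0.028,0.028,0.028,0.028,0.028,0.028,0.028,0.028],
  "linear": [
    [0.026,-0.005,0],
    [0,0,-0.02],
    [0,0,-0.03],
    [0,0,-0.03],
    [0,0,-0.015],
    [0,0,0],
    [0,0,0],
    [0,0,0]
  ],
  "turn": [0,0,0,0,0,0,0,0]
}}

```text
time_s: 14.25
tcp_pos: [631.8, -175.3, 78.5]
orientation: [[0.017, 0.14, -0.99], [-0.021, -0.99, -0.14], [-1.0, 0.023, -0.014]]
contact_force: [0.4, -0.6, -2.2]
gripper_width: 33.5
```

{"op": "arm_command", "data": {
  "fingers": [0.028,0.028,0.028,0.028,0.028,0.028],
  "linear": [
    [0.003,-0.003,-0.015],
    [0,0,-0.012],
    [0,0,-0.004],
    [0,0,0],
    [0,0,0],
    [0,0,0]
  ],
  "turn": [0,0,0,0,0,0]
}}

```text
time_s: 14.85
tcp_pos: [636.5, -179.0, 47.5]
orientation: [[0.021, 0.14, -0.99], [-0.022, -0.99, -0.14], [-1.0, 0.025, -0.018]]
contact_force: [0.0, -0.2, -2.7]
gripper_width: 33.2
```

Run:
```python
from h import *
c=cap('wrist','w8');s=robot.sense();print(s['time_s'],s['tcp_pos'],np.round(s['orientation'],3),np.round(s['contact_force'],1))
```

```text
14.9 [ 636.59944675 -179.04277156   47.57094753] [[ 0.021  0.14  -0.99 ]
 [-0.022 -0.99  -0.14 ]
 [-1.     0.025 -0.018]] [-0.  -1.2 -1.2]
```

View pics/w8.png

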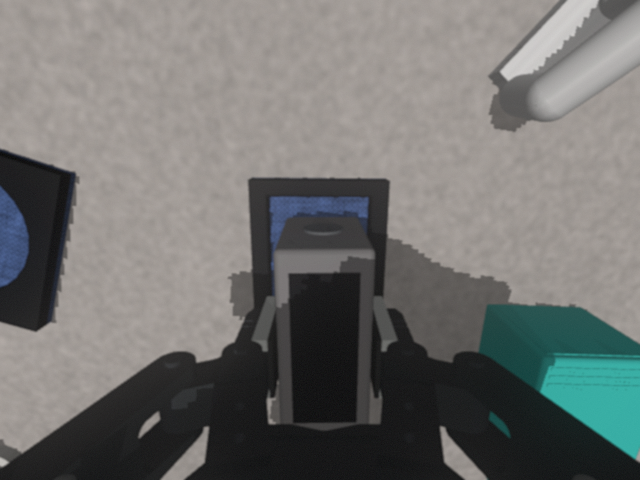

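{"op": "arm_command", "data": {
  "fingers": [0.028,0.028,0.028,0.028,0.028,0.028],
  "linear": [
    [-0.002,0.001,-0.006],
    [0,0,-0.004],
    [0,0,-0.002],
    [0,0,0],
    [0,0,0],
    [0,0,0]
  ],
  "turn": [0,0,0,0,0,0]
}}

```text
time_s: 15.5
tcp_pos: [634.7, -177.9, 35.1]
orientation: [[0.022, 0.14, -0.99], [-0.022, -0.99, -0.14], [-1.0, 0.025, -0.019]]
contact_force: [-0.1, 0.7, -2.7]
gripper_width: 33.6
```

{"op": "arm_command", "data": {
  "fingers": [0.028,0.028,0.028,0.028],
  "linear": [
    [0,0,-0.003],
    [0,0,-0.002],
    [0,0,0],
    [0,0,0]
  ],
  "turn": [0,0,0,0]
}}

```text
time_s: 15.9
tcp_pos: [635.1, -178.0, 30.7]
orientation: [[0.023, 0.14, -0.99], [-0.022, -0.99, -0.14], [-0.999, 0.025, -0.02]]
contact_force: [-1.3, 0.9, 0.3]
gripper_width: 33.7
```

{"op": "arm_command", "data": {
  "fingers": [0.028,0.028,0.036,0.042,0.05,0.055,0.055],
  "linear": [
    [0,0,-0.001],
    [0,0,0],
    [0,0,0],
    [0,0,0],
    [0,0,0],
    [0,0,0],
    [0,0,0]
  ],
  "turn": [0,0,0,0,0,0,0]
}}

```text
time_s: 16.6
tcp_pos: [636.1, -178.2, 30.7]
orientation: [[0.025, 0.14, -0.99], [-0.022, -0.99, -0.14], [-0.999, 0.026, -0.022]]
contact_force: [0.5, -0.0, -0.5]
gripper_width: 54.8
```

{"op": "arm_command", "data": {
  "fingers": [0.055,0.055,0.06,0.06,0.06,0.06],
  "linear": [
    [0,0,0.015],
    [0,0,0.03],
    [0,0,0.04],
    [0,0,0.04],
    [0,0,0.03],
    [0,0,0]
  ],
  "turn": [0,0,0,0,0,0]
}}

```text
time_s: 17.2
tcp_pos: [634.4, -178.3, 196.2]
orientation: [[0.026, 0.139, -0.99], [-0.023, -0.99, -0.14], [-0.999, 0.026, -0.022]]
contact_force: [1.5, -0.4, 0.2]
gripper_width: 60.0
```

Run:
```python
from h import *
c=cap('wrist','w9');s=robot.sense();print(s['time_s'],s['tcp_pos'],np.round(s['orientation'],3),np.round(s['contact_force'],1))
```

```text
17.25 [ 633.69026249 -178.10938419  194.28246308] [[ 0.024  0.139 -0.99 ]
 [-0.022 -0.99  -0.14 ]
 [-0.999  0.026 -0.02 ]] [ 0.5 -0.8  0.7]
```

View pics/w9.png

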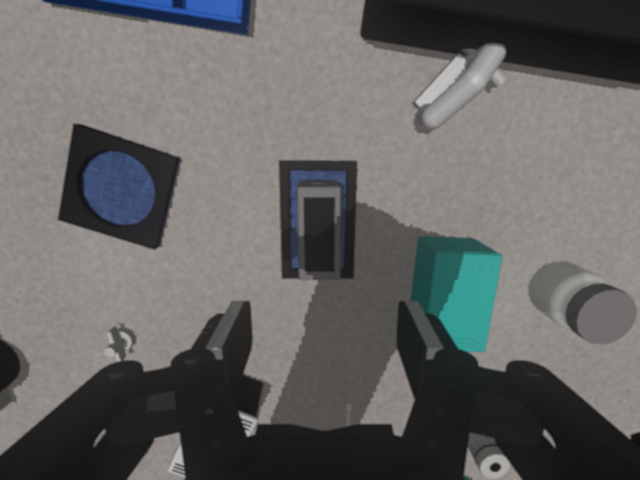

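The wrist view shows the receiver upright in the slim recess, panel at (320,235), with blue visible on both sides. The lens is next, keeping this yaw.

{"op": "arm_command", "data": {
  "fingers": [0.07,0.085,0.085,0.085,0.085,0.085,0.085,0.085,0.085,0.085,0.085],
  "linear": [
    [-0.01,0.016,0],
    [-0.021,0.035,0],
    [-0.021,0.035,0],
    [-0.021,0.035,0],
    [-0.021,0.035,0],
    [-0.021,0.035,0],
    [-0.021,0.035,0],
    [-0.021,0.035,0],
    [-0.018,0.03,0],
    [-0.011,0.019,0],
    [0,0,0]
  ],
  "turn": [0,0,0,0,0,0,0,0,0,0,0]
}}

```text
time_s: 18.35
tcp_pos: [431.8, 139.4, 188.4]
orientation: [[0.014, 0.138, -0.99], [-0.028, -0.99, -0.138], [-1.0, 0.029, -0.01]]
contact_force: [1.2, -0.8, -0.3]
gripper_width: 84.9
```

Run:
```python
from h import *
c=cap('wrist','w10');s=robot.sense();print(s['time_s'],s['tcp_pos'],np.round(s['orientation'],3),np.round(s['joints'],2))
```

```text
18.4 [432.45338425 138.05902876 188.37817013] [[ 0.014  0.137 -0.991]
 [-0.028 -0.99  -0.137]
 [-1.     0.03  -0.01 ]] [-0.37 -0.04 -0.06  1.98  0.03  1.2  -1.88]
```

View pics/w10.png

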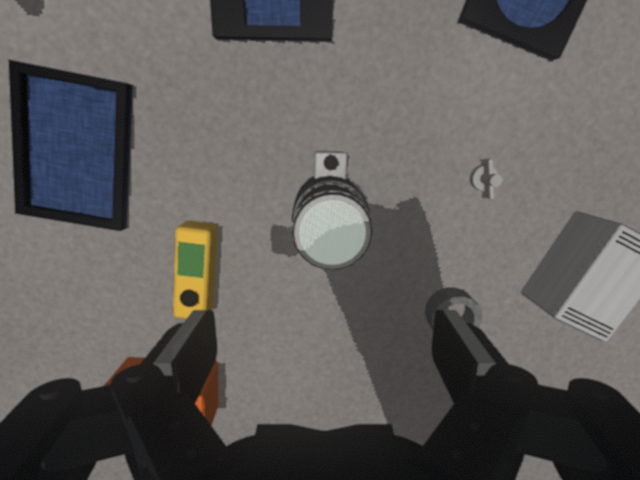

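Run:
```python
from h import *
c=load('w10'); print('lens',ray(c,332,231,110), 'lug',ray(c,331,162,30))
hsv=cv2.cvtColor(c['img'],cv2.COLOR_RGB2HSV)
m=cv2.inRange(hsv,(105,70,30),(125,255,190))
cs,_=cv2.findContours(m,cv2.RETR_EXTERNAL,cv2.CHAIN_APPROX_NONE)
for k in cs:
        if cv2.contourArea(k)<300: continue
        P=np.array([ray(c,u,v,8)[:2] for u,v in k[:,0,:]],np.float32)
        r=cv2.minAreaRect(P); print(k[:,0].mean(0).round(),'rect',np.round(r[0]),np.round(r[1]),round(r[2],1))
D=[ray(c,*p,56)[:2] for p in [(640,233),(603,340),(525,294)]]
q=[ray(c,*p,56)[:2] for p in [(620,225),(558,307),(606,340)]];print('drv left edge at z56',np.round(q))
```

```text
lens [449.72621668 134.5514723  110.        ] lug [486.23094537 136.52897203  30.        ]
[ 71. 146.] rect [465. 349.] [ 69. 107.] 87.3
[532.  10.] rect [618.  -3.] [19. 57.] 8.4
[272.  12.] rect [589. 196.] [17. 43.] 8.3
drv left edge at z56 [[ 471.  -92.]
 [ 397.  -65.]
 [ 372. -117.]]
```

{"op": "arm_command", "data": {
  "fingers": [0.085,0.085,0.085,0.085,0.085,0.085,0.085],
  "linear": [
    [0.015,-0.004,-0.005],
    [0,0,-0.025],
    [0,0,-0.02],
    [0,0,-0.01],
    [0,0,0],
    [0,0,0],
    [0,0,0]
  ],
  "turn": [0,0,0,0,0,0,0]
}}

```text
time_s: 19.1
tcp_pos: [450.0, 127.8, 126.6]
orientation: [[0.014, 0.13, -0.991], [-0.031, -0.991, -0.13], [-0.999, 0.032, -0.01]]
contact_force: [0.3, 0.0, -0.4]
gripper_width: 84.7
```

{"op": "arm_command", "data": {
  "fingers": [0.085,0.085,0.085,0.085,0.085,0.085],
  "linear": [
    [-0.001,0.006,-0.01],
    [0,0,-0.015],
    [0,0,-0.012],
    [0,0,-0.004],
    [0,0,0],
    [0,0,0]
  ],
  "turn": [0,0,0,0,0,0]
}}

```text
time_s: 19.7
tcp_pos: [450.3, 136.1, 85.2]
orientation: [[0.018, 0.131, -0.991], [-0.028, -0.991, -0.131], [-0.999, 0.031, -0.014]]
contact_force: [1.1, 0.2, -0.8]
gripper_width: 84.7
```

{"op": "arm_command", "data": {
  "fingers": [0.085,0.085,0.085,0.085],
  "linear": [
    [-0.002,-0.002,-0.007],
    [0,0,-0.005],
    [0,0,0],
    [0,0,0]
  ],
  "turn": [0,0,0,0]
}}

```text
time_s: 20.1
tcp_pos: [448.6, 134.1, 73.1]
orientation: [[0.019, 0.13, -0.991], [-0.028, -0.991, -0.131], [-0.999, 0.03, -0.015]]
contact_force: [-0.2, -0.3, -0.7]
gripper_width: 85.0
```

{"op": "arm_command", "data": {
  "fingers": [0.075,0.065,0.055,0.044,0.044,0.044,0.044],
  "linear": [
    [0,0,0],
    [0,0,0],
    [0,0,0],
    [0,0,0],
    [0,0,0],
    [0,0,0],
    [0,0,0]
  ],
  "turn": [0,0,0,0,0,0,0],
  "grip_force": 35
}}

```text
time_s: 20.8
tcp_pos: [449.1, 134.3, 73.9]
orientation: [[0.02, 0.13, -0.991], [-0.027, -0.991, -0.131], [-0.999, 0.03, -0.017]]
contact_force: [0.1, 0.6, 0.1]
gripper_width: 49.2
```

{"op": "arm_command", "data": {
  "fingers": [0.044,0.044,0.044,0.044,0.044,0.044,0.044,0.044,0.044,0.044,0.044],
  "linear": [
    [0,0,0.008],
    [0,0,0.015],
    [0,0,0.025],
    [0,0,0.015],
    [0.018,-0.012,0],
    [0.032,-0.022,0],
    [0.032,-0.022,0],
    [0.032,-0.022,0],
    [0.03,-0.02,0],
    [0.018,-0.012,0],
    [0,0,0]
  ],
  "turn": [0,0,0,0,0,0,0,0,0,0,0]
}}

```text
time_s: 21.9
tcp_pos: [615.0, 19.7, 143.8]
orientation: [[0.021, 0.135, -0.991], [-0.028, -0.99, -0.135], [-0.999, 0.031, -0.017]]
contact_force: [-0.9, -0.1, -3.0]
gripper_width: 49.0
```

Run:
```python
from h import *
c=cap('wrist','w11');s=robot.sense();print(s['time_s'],s['tcp_pos'],np.round(s['orientation'],3),np.round(s['joints'],2))
```

```text
21.95 [614.00655674  20.73715536 143.75680882] [[ 0.02   0.136 -0.991]
 [-0.028 -0.99  -0.136]
 [-0.999  0.03  -0.016]] [-0.19  0.31  0.08  1.69  0.01  1.13 -1.55]
```

View pics/w11.png

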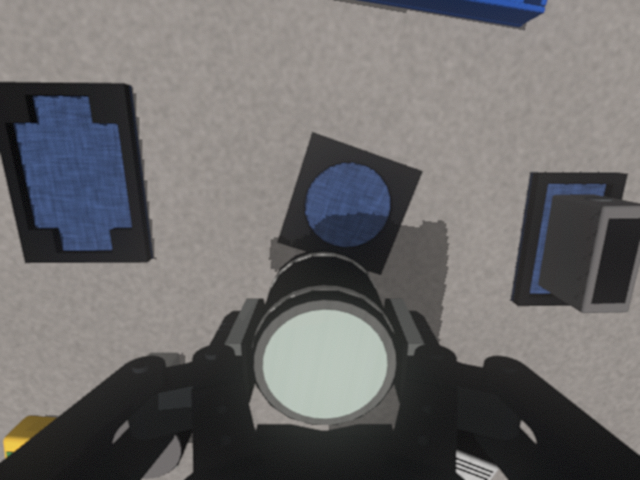

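Run:
```python
from h import *
c=load('w11'); hsv=cv2.cvtColor(c['img'],cv2.COLOR_RGB2HSV)
m=cv2.inRange(hsv,(105,70,30),(125,255,190))
cs,_=cv2.findContours(m,cv2.RETR_EXTERNAL,cv2.CHAIN_APPROX_NONE)
for k in cs:
        if cv2.contourArea(k)<300: continue
        P=np.array([ray(c,u,v,8)[:2] for u,v in k[:,0,:]],np.float32)
        r=cv2.minAreaRect(P); print(k[:,0].mean(0).round(),'rect',np.round(r[0]),np.round(r[1]),round(r[2],1))
s=robot.sense()['tcp_pos'];print('lens-tcp',ray(c,325,361,s[2]-17.9+54)-s)
```

```text
[554. 227.] rect [ 636. -176.] [91. 46.] 7.2
[348. 205.] rect [641.   1.] [65. 65.] 54.3
[ 73. 172.] rect [636. 201.] [112.  72.] 7.4
[456.   7.] rect [779. -50.] [ 15. 124.] 8.3
lens-tcp [ 2.21893994 -0.12184313 36.1       ]
```

{"op": "arm_command", "data": {
  "fingers": [0.044,0.044,0.044,0.044,0.044,0.044],
  "linear": [
    [0.026,-0.018,-0.02],
    [0,-0.002,-0.025],
    [0,0,-0.015],
    [0,0,0],
    [0,0,0],
    [0,0,0]
  ],
  "turn": [0,0,0,0,0,0]
}}

```text
time_s: 22.55
tcp_pos: [638.2, 6.2, 85.0]
orientation: [[0.02, 0.141, -0.99], [-0.024, -0.99, -0.142], [-1.0, 0.027, -0.016]]
contact_force: [0.4, 0.5, -1.4]
gripper_width: 49.1
```

{"op": "arm_command", "data": {
  "fingers": [0.044,0.044,0.044,0.044,0.044,0.044],
  "linear": [
    [0.002,-0.005,-0.015],
    [0,0,-0.015],
    [0,0,-0.01],
    [0,0,0],
    [0,0,0],
    [0,0,0]
  ],
  "turn": [0,0,0,0,0,0]
}}

```text
time_s: 23.15
tcp_pos: [640.6, 1.5, 43.0]
orientation: [[0.022, 0.142, -0.99], [-0.024, -0.989, -0.143], [-0.999, 0.027, -0.018]]
contact_force: [0.2, 0.2, -1.1]
gripper_width: 49.2
```

{"op": "arm_command", "data": {
  "fingers": [0.044,0.044,0.044,0.044,0.044,0.044],
  "linear": [
    [0,-0.001,-0.007],
    [0,0,-0.006],
    [0,0,-0.003],
    [0,0,0],
    [0,0,0],
    [0,0,0]
  ],
  "turn": [0,0,0,0,0,0]
}}

```text
time_s: 23.75
tcp_pos: [641.3, 0.5, 26.5]
orientation: [[0.023, 0.142, -0.99], [-0.024, -0.989, -0.143], [-0.999, 0.027, -0.02]]
contact_force: [-0.3, 0.9, -2.0]
gripper_width: 49.1
```

{"op": "arm_command", "data": {
  "fingers": [0.044,0.044,0.044,0.044],
  "linear": [
    [0,0,-0.003],
    [0,0,-0.002],
    [0,0,0],
    [0,0,0]
  ],
  "turn": [0,0,0,0]
}}

```text
time_s: 24.15
tcp_pos: [641.8, 0.6, 22.0]
orientation: [[0.025, 0.142, -0.99], [-0.024, -0.989, -0.143], [-0.999, 0.027, -0.021]]
contact_force: [-0.4, -0.1, -1.0]
gripper_width: 49.4
```

{"op": "arm_command", "data": {
  "fingers": [0.044,0.044,0.044],
  "linear": [
    [0,0,-0.001],
    [0,0,0],
    [0,0,0]
  ],
  "turn": [0,0,0]
}}

```text
time_s: 24.45
tcp_pos: [642.2, 0.6, 22.1]
orientation: [[0.026, 0.142, -0.99], [-0.023, -0.989, -0.143], [-0.999, 0.027, -0.022]]
contact_force: [-0.1, 0.2, -2.0]
gripper_width: 49.1
```

{"op": "arm_command", "data": {
  "fingers": [0.044,0.044,0.044,0.044],
  "linear": [
    [0,0,-0.002],
    [0,0,-0.001],
    [0,0,0],
    [0,0,0]
  ],
  "turn": [0,0,0,0]
}}

```text
time_s: 24.85
tcp_pos: [642.5, 0.6, 22.0]
orientation: [[0.027, 0.142, -0.99], [-0.023, -0.99, -0.143], [-0.999, 0.027, -0.023]]
contact_force: [0.1, -0.1, -2.0]
gripper_width: 49.3
```

{"op": "arm_command", "data": {
  "fingers": [0.044,0.044],
  "linear": [
    [0,0,-0.002],
    [0,0,-0.002]
  ],
  "turn": [0,0]
}}

```text
time_s: 25.05
tcp_pos: [643.0, 0.6, 21.7]
orientation: [[0.027, 0.142, -0.99], [-0.023, -0.99, -0.143], [-0.999, 0.026, -0.024]]
contact_force: [-14.1, 0.3, 26.6]
gripper_width: 49.3
```

Run:
```python
from h import *
c=cap('wrist','w12');s=robot.sense();print(s['time_s'],s['tcp_pos'],np.round(s['contact_force'],1))
```

```text
25.1 [6.42978302e+02 6.28381649e-01 2.17710851e+01] [-10.7   0.7  22.6]
```

View pics/w12.png

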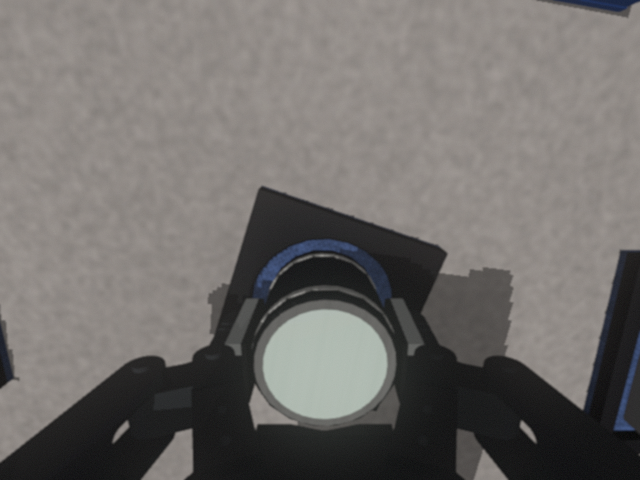

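The wrist view shows the lens inside the large recess, with a blue crescent on its far side at (322,245). The 27 N upward force shows it is on the floor, so I'll release it.

{"op": "arm_command", "data": {
  "fingers": [0.044,0.052,0.06,0.07,0.07,0.07],
  "linear": [
    [0,0,0],
    [0,0,0],
    [0,0,0],
    [0,0,0],
    [0,0,0],
    [0,0,0]
  ],
  "turn": [0,0,0,0,0,0]
}}

```text
time_s: 25.7
tcp_pos: [643.4, 0.7, 21.5]
orientation: [[0.028, 0.142, -0.989], [-0.023, -0.99, -0.143], [-0.999, 0.026, -0.025]]
contact_force: [-0.2, 0.5, 0.6]
gripper_width: 69.8
```

{"op": "arm_command", "data": {
  "fingers": [0.07,0.075,0.085,0.085,0.085,0.085],
  "linear": [
    [0,0,0.015],
    [0,0,0.03],
    [0,0,0.04],
    [0,0,0.04],
    [0,0,0.03],
    [0,0,0]
  ],
  "turn": [0,0,0,0,0,0]
}}

```text
time_s: 26.3
tcp_pos: [641.6, 0.3, 186.6]
orientation: [[0.028, 0.142, -0.99], [-0.023, -0.99, -0.142], [-0.999, 0.026, -0.024]]
contact_force: [0.7, -1.1, -0.1]
gripper_width: 84.9
```

Run:
```python
from h import *
c=cap('wrist','w13');s=robot.sense();print(s['time_s'],s['tcp_pos'],np.round(s['orientation'],3))
```

```text
26.35 [6.40862145e+02 2.75045290e-01 1.84667069e+02] [[ 0.026  0.142 -0.99 ]
 [-0.023 -0.99  -0.142]
 [-0.999  0.026 -0.022]]
```

View pics/w13.png

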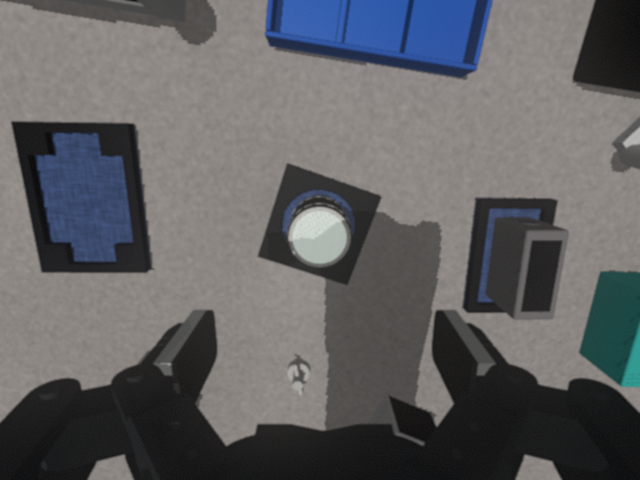

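{"op": "arm_command", "data": {
  "fingers": [0.085,0.085,0.085,0.085,0.085,0.085,0.085,0.085,0.085],
  "linear": [
    [-0.015,0.01,0],
    [-0.032,0.022,0],
    [-0.032,0.022,0],
    [-0.032,0.022,0],
    [-0.032,0.022,0],
    [-0.025,0.018,0],
    [-0.015,0.011,0],
    [0,0,0],
    [0,0,0]
  ],
  "turn": [-0.02,0,0,0,0,0,0,0,0]
}}

```text
time_s: 27.25
tcp_pos: [446.1, 128.1, 179.9]
orientation: [[0.018, 0.121, -0.993], [-0.028, -0.992, -0.121], [-0.999, 0.03, -0.014]]
contact_force: [1.0, -0.7, 0.2]
gripper_width: 84.8
```

Run:
```python
from h import *
c=cap('wrist','w14');s=robot.sense();print(s['time_s'],s['tcp_pos'],np.round(s['orientation'],3),np.round(s['joints'],2))
```

```text
27.3 [446.23033662 128.11094822 179.79344995] [[ 0.018  0.12  -0.993]
 [-0.028 -0.992 -0.121]
 [-0.999  0.03  -0.014]] [-0.36 -0.01 -0.04  1.97  0.03  1.18 -1.86]
```

View pics/w14.png

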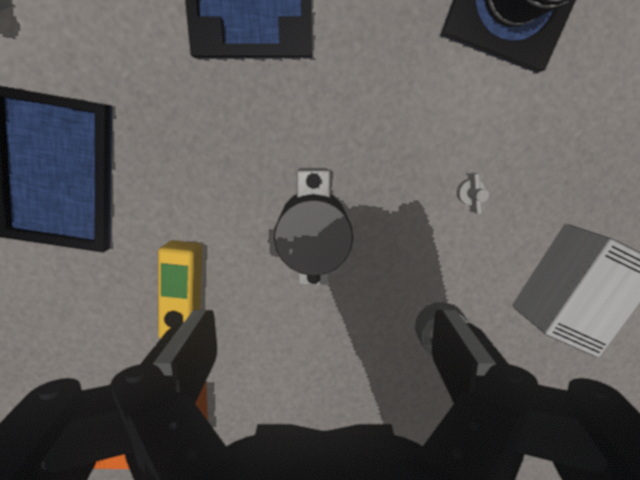

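Run:
```python
from h import *
c=load('w14'); 
print('pin',ray(c,313.5,234.5,56),'lugs',ray(c,314,180,30),ray(c,313,279,30))
print('ring',ray(c,415,325,10),ray(c,440,303,10),'yellow',ray(c,208,245,5),ray(c,200,330,25),ray(c,188,330,25))
d=load('side4'); print('ring side',ray(d,294,297,20),ray(d,294,291,20))
```

```text
pin [449.38361384 132.52674174  56.        ] lugs [486.486476   136.23171634  30.        ] [404.33902714 127.77042207  30.        ]
ring [361.02952112  26.11907086  10.        ] [385.76340238   7.08788395  10.        ] yellow [416.55252301 222.26953392   5.        ] [343.7950475  221.38649648  25.        ] [342.713933   231.80967045  25.        ]
ring side [358.8097095   -5.86218914  20.        ] [367.71296582   9.70223595  20.        ]
```

{"op": "arm_command", "data": {
  "fingers": [0.085,0.085,0.085,0.085,0.085,0.085,0.085,0.085],
  "linear": [
    [0.002,0.004,-0.02],
    [0,0,-0.03],
    [0,0,-0.03],
    [0,0,-0.02],
    [0,0,-0.005],
    [0,0,0],
    [0,0,0],
    [0,0,0]
  ],
  "turn": [0,0,0,0,0,0,0,0]
}}

```text
time_s: 28.1
tcp_pos: [454.4, 127.1, 72.7]
orientation: [[0.02, 0.11, -0.994], [-0.029, -0.993, -0.111], [-0.999, 0.031, -0.017]]
contact_force: [0.5, -0.8, 0.6]
gripper_width: 85.3
```

{"op": "arm_command", "data": {
  "fingers": [0.085,0.085,0.085],
  "linear": [
    [-0.006,0.0055,-0.003],
    [0,0,0],
    [0,0,0]
  ],
  "turn": [0,0,0]
}}

```text
time_s: 28.4
tcp_pos: [449.3, 133.7, 71.5]
orientation: [[0.024, 0.11, -0.994], [-0.027, -0.993, -0.111], [-0.999, 0.03, -0.021]]
contact_force: [-1.2, -0.2, 0.2]
gripper_width: 85.0
```

{"op": "arm_command", "data": {
  "fingers": [0.085,0.085,0.085,0.085,0.085,0.085],
  "linear": [
    [0,0,-0.015],
    [0,0,-0.015],
    [0,0,-0.008],
    [0,0,0],
    [0,0,0],
    [0,0,0]
  ],
  "turn": [0,0,0,0,0,0]
}}

```text
time_s: 29.0
tcp_pos: [450.5, 134.8, 34.8]
orientation: [[0.028, 0.111, -0.993], [-0.026, -0.993, -0.112], [-0.999, 0.028, -0.025]]
contact_force: [-0.0, -0.7, 0.2]
gripper_width: 85.3
```

{"op": "arm_command", "data": {
  "fingers": [0.085,0.085,0.085,0.085,0.085],
  "linear": [
    [-0.002,-0.002,-0.008],
    [0,0,-0.006],
    [0,0,0],
    [0,0,0],
    [0,0,0]
  ],
  "turn": [0.01,0,0,0,0]
}}

```text
time_s: 29.5
tcp_pos: [448.9, 132.7, 20.5]
orientation: [[0.029, 0.122, -0.992], [-0.025, -0.992, -0.123], [-0.999, 0.028, -0.026]]
contact_force: [1.0, 0.2, 0.1]
gripper_width: 85.2
```

{"op": "arm_command", "data": {
  "fingers": [0.08,0.073,0.066,0.055,0.055,0.055,0.055],
  "linear": [
    [0,0,0],
    [0,0,0],
    [0,0,0],
    [0,0,0],
    [0,0,0],
    [0,0,0],
    [0,0,0]
  ],
  "turn": [0,0,0,0,0,0,0],
  "grip_force": 50
}}

```text
time_s: 30.2
tcp_pos: [449.3, 132.9, 21.4]
orientation: [[0.03, 0.122, -0.992], [-0.024, -0.992, -0.123], [-0.999, 0.028, -0.027]]
contact_force: [0.4, -0.8, -0.1]
gripper_width: 58.9
```

{"op": "arm_command", "data": {
  "fingers": [0.055,0.055,0.055,0.055,0.055,0.055,0.055,0.055,0.055,0.055,0.055],
  "linear": [
    [0,0,0.008],
    [0,0,0.02],
    [0,0,0.03],
    [0,0,0.025],
    [0.018,0.006,0],
    [0.032,0.012,0],
    [0.032,0.012,0],
    [0.032,0.012,0],
    [0.03,0.012,0],
    [0.014,0.005,0],
    [0,0,0]
  ],
  "turn": [0,0,0,0,0,0.015,0,0,0,0,0]
}}

```text
time_s: 31.3
tcp_pos: [606.5, 191.4, 106.9]
orientation: [[0.019, 0.138, -0.99], [-0.028, -0.99, -0.138], [-0.999, 0.031, -0.015]]
contact_force: [-0.1, 0.4, -4.6]
gripper_width: 58.7
```

Run:
```python
from h import *
c=cap('wrist','w15');s=robot.sense();print(s['time_s'],s['tcp_pos'],np.round(s['orientation'],3),np.round(s['joints'],2),s['contact_force'])
hsv=cv2.cvtColor(c['img'],cv2.COLOR_RGB2HSV)
m=cv2.inRange(hsv,(105,70,30),(125,255,190))
cs,_=cv2.findContours(m,cv2.RETR_EXTERNAL,cv2.CHAIN_APPROX_NONE)
for k in cs:
        if cv2.contourArea(k)<300: continue
        P=np.array([ray(c,u,v,8)[:2] for u,v in k[:,0,:]],np.float32)
        r=cv2.minAreaRect(P); print(k[:,0].mean(0).round(),'rect',np.round(r[0]),np.round(r[1]),round(r[2],1))
```

```text
31.35 [605.49189556 191.09364019 106.7440687 ] [[ 0.019  0.138 -0.99 ]
 [-0.029 -0.99  -0.139]
 [-0.999  0.031 -0.014]] [-0.37  0.39 -0.03  1.65  0.05  1.09 -1.85] [-0.3297656  -0.28787278 -5.47799471]
[ 74. 367.] rect [479. 349.] [69. 75.] 87.0
[584. 229.] rect [641.  10.] [45. 65.] 87.3
[311. 188.] rect [645. 203.] [93. 76.] 7.4
```

View pics/w15.png

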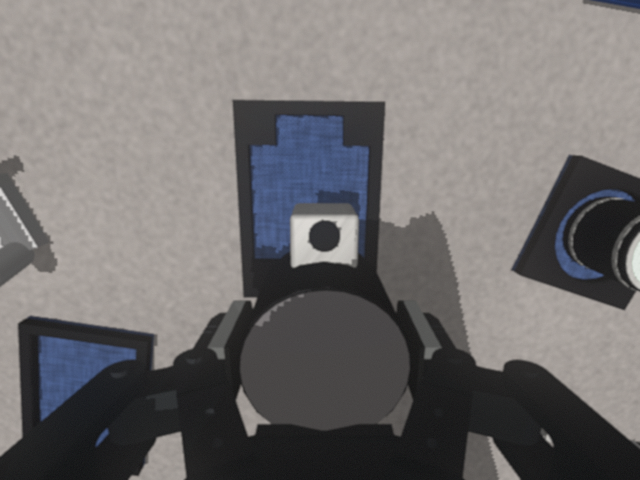

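Run:
```python
from h import *
c=load('w15'); t=np.array([605.6,191.1,106.8])
a=ray(c,325,361,141.4)-t; b=ray(c,325,236,115.4)-t; print(a,b,np.degrees(np.arctan2(b[1]-a[1],b[0]-a[0])))
P=[ray(c,276,115,4),ray(c,342,116,4),ray(c,251,146,4),ray(c,369,147,4),ray(c,233,101,12),ray(c,385,103,12)];print(np.round(P,1))
```

```text
[ 1.21699805  1.1038642  34.6       ] [37.43624159  5.25728381  8.6       ] 6.541783078990454
[[688.3 229.7   4. ]
 [693.5 188.8   4. ]
 [667.5 243.6   4. ]
 [677.2 168.7   4. ]
 [692.2 255.1  12. ]
 [703.9 164.7  12. ]]
```

{"op": "arm_command", "data": {
  "fingers": [0.055,0.055,0.055,0.055,0.055,0.055],
  "linear": [
    [0.02,0.006,0],
    [0.01,0.004,-0.015],
    [0,0,-0.02],
    [0,0,0],
    [0,0,0],
    [0,0,0]
  ],
  "turn": [0.01,0,0,0,0,0]
}}

```text
time_s: 31.95
tcp_pos: [630.6, 199.0, 72.0]
orientation: [[0.013, 0.148, -0.989], [-0.031, -0.988, -0.149], [-0.999, 0.032, -0.009]]
contact_force: [-0.8, 0.7, -4.6]
gripper_width: 58.8
```

{"op": "arm_command", "data": {
  "fingers": [0.055,0.055,0.055,0.055,0.055],
  "linear": [
    [0.005,0.002,-0.012],
    [0,0,-0.012],
    [0,0,0],
    [0,0,0],
    [0,0,0]
  ],
  "turn": [0,0,0,0,0]
}}

```text
time_s: 32.45
tcp_pos: [636.2, 201.3, 47.9]
orientation: [[0.015, 0.148, -0.989], [-0.03, -0.988, -0.148], [-0.999, 0.032, -0.011]]
contact_force: [0.4, -0.3, -4.8]
gripper_width: 58.7
```

Run:
```python
from h import *
c=cap('wrist','w16');s=robot.sense();print(s['time_s'],s['tcp_pos'],np.round(s['orientation'],3),s['contact_force'])
```

```text
32.5 [636.34593217 201.3473702   48.08886559] [[ 0.016  0.148 -0.989]
 [-0.03  -0.988 -0.149]
 [-0.999  0.032 -0.011]] [ 0.67885706 -0.38767098 -4.96090504]
```

View pics/w16.png

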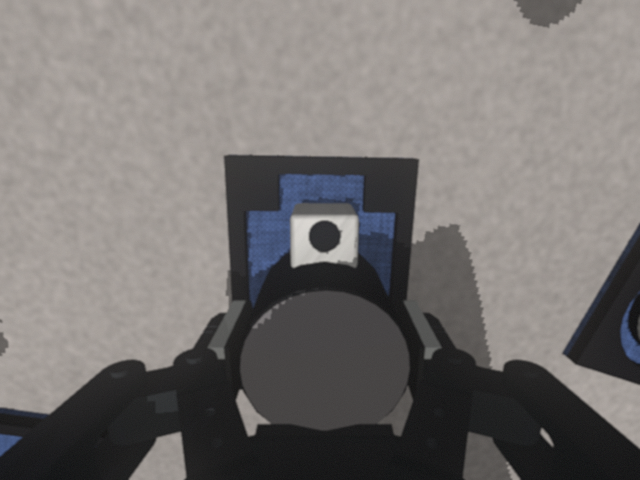

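{"op": "arm_command", "data": {
  "fingers": [0.055,0.055,0.055,0.055,0.055],
  "linear": [
    [0,0,-0.008],
    [0,0,-0.006],
    [0,0,-0.003],
    [0,0,0],
    [0,0,0]
  ],
  "turn": [-0.008,0,0,0,0]
}}

```text
time_s: 33.0
tcp_pos: [636.5, 201.4, 29.8]
orientation: [[0.016, 0.139, -0.99], [-0.03, -0.99, -0.14], [-0.999, 0.031, -0.011]]
contact_force: [0.6, 0.0, -4.5]
gripper_width: 58.9
```

{"op": "arm_command", "data": {
  "fingers": [0.055,0.055,0.055,0.055],
  "linear": [
    [0,0,-0.003],
    [0,0,-0.002],
    [0,0,-0.001],
    [0,0,-0.001]
  ],
  "turn": [0,0,0,0]
}}

```text
time_s: 33.4
tcp_pos: [636.6, 201.5, 25.7]
orientation: [[0.016, 0.139, -0.99], [-0.029, -0.99, -0.14], [-0.999, 0.031, -0.012]]
contact_force: [-5.2, -2.3, 4.8]
gripper_width: 58.8
```

Contact with the floor at the expected height, so I'll release and retreat.

{"op": "arm_command", "data": {
  "fingers": [0.055,0.062,0.07,0.078,0.08,0.08],
  "linear": [
    [0,0,-0.001],
    [0,0,0],
    [0,0,0],
    [0,0,0],
    [0,0,0],
    [0,0,0]
  ],
  "turn": [0,0,0,0,0,0]
}}

```text
time_s: 34.0
tcp_pos: [638.9, 202.2, 28.1]
orientation: [[0.022, 0.139, -0.99], [-0.027, -0.99, -0.139], [-0.999, 0.03, -0.018]]
contact_force: [-0.1, -0.0, 1.0]
gripper_width: 79.9
```

{"op": "arm_command", "data": {
  "fingers": [0.08,0.085,0.085,0.085,0.085,0.085],
  "linear": [
    [0,0,0.015],
    [0,0,0.03],
    [0,0,0.04],
    [0,0,0.04],
    [0,0,0.03],
    [0,0,0]
  ],
  "turn": [0,0,0,0,0,0]
}}

```text
time_s: 34.6
tcp_pos: [637.4, 201.7, 193.6]
orientation: [[0.022, 0.139, -0.99], [-0.027, -0.99, -0.14], [-0.999, 0.03, -0.018]]
contact_force: [1.0, 0.7, 0.6]
gripper_width: 85.0
```

Run:
```python
from h import *
c=cap('wrist','w17');s=robot.sense();print(s['time_s'],s['tcp_pos'],np.round(s['orientation'],3),np.round(s['joints'],2))
```

```text
34.65 [636.74733579 201.42266218 191.61564133] [[ 0.02   0.139 -0.99 ]
 [-0.028 -0.99  -0.14 ]
 [-0.999  0.03  -0.016]] [-0.37  0.38 -0.02  1.48  0.04  1.27 -1.84]
```

View pics/w17.png

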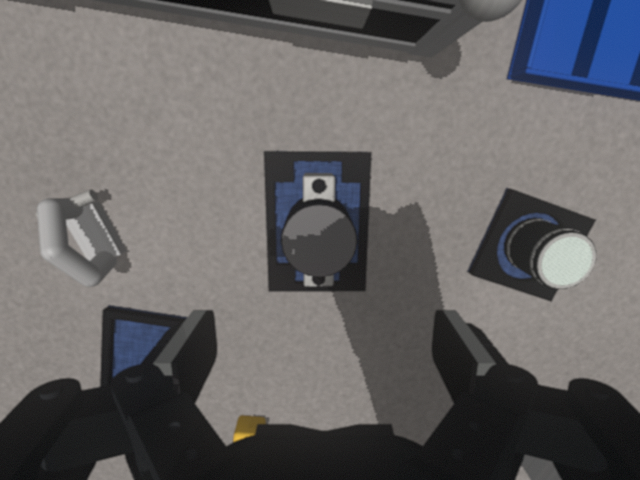

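The wrist view shows the lamp head in the cross recess, top at (319,240) and both lugs inside the arms. The power supply is last.

{"op": "arm_command", "data": {
  "fingers": [0.085,0.085,0.085,0.085,0.085,0.085,0.085,0.085,0.085,0.085,0.085,0.085],
  "linear": [
    [-0.012,-0.017,0],
    [-0.024,-0.034,0],
    [-0.024,-0.034,0],
    [-0.024,-0.034,0],
    [-0.024,-0.034,0],
    [-0.024,-0.034,0],
    [-0.024,-0.034,0],
    [-0.024,-0.034,0],
    [-0.018,-0.028,0],
    [-0.01,-0.018,0],
    [0,0,0],
    [0,0,0]
  ],
  "turn": [0,-0.06,-0.06,-0.06,-0.06,-0.06,-0.06,-0.06,-0.02,0,0,0]
}}

```text
time_s: 35.85
tcp_pos: [411.3, -108.0, 184.2]
orientation: [[-0.005, -0.313, -0.95], [-0.029, -0.949, 0.313], [-1.0, 0.03, -0.004]]
contact_force: [-0.3, 0.6, 0.0]
gripper_width: 84.8
```

Run:
```python
from h import *
c=cap('wrist','w18');s=robot.sense();print(s['time_s'],s['tcp_pos'],np.round(s['orientation'],3),np.round(s['joints'],2))
```

```text
35.9 [ 411.41658637 -107.93328896  184.11242616] [[-0.006 -0.312 -0.95 ]
 [-0.03  -0.95   0.312]
 [-1.     0.03  -0.004]] [-0.09 -0.11  0.2   2.05  0.06  1.2  -1.8 ]
```

View pics/w18.png

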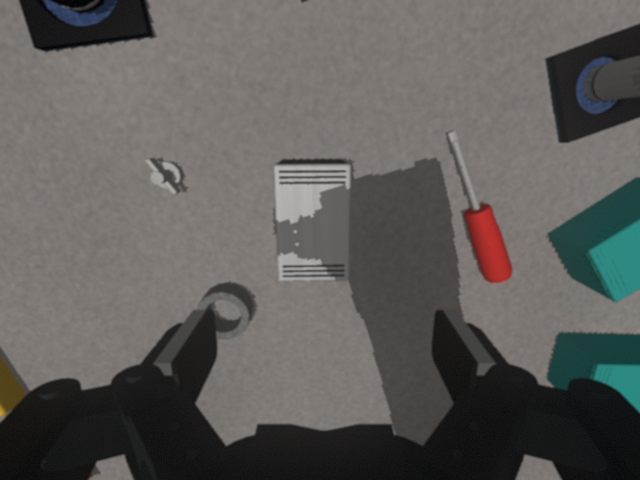

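Run:
```python
from h import *
c=load('w18')
P=[ray(c,*p,56)[:2] for p in [(275,165),(351,165),(348,280),(279,280)]];print(np.round(P,1),cv2.minAreaRect(np.array(P,np.float32)),np.mean(P,0))
for n,p,z in [('ring',(228,285),25),('ringR',(250,310),25),('ringC',(224,313),25),('drvr',(470,212),20),('drvr',(482,270),20),('tip',(452,133),5)]: print(n,ray(c,*p,z).round())
```

```text
[[ 471.2  -95.2]
 [ 454.1 -146.6]
 [ 370.3 -118.4]
 [ 387.9  -67.4]] ((420.8510437011719, -106.81873321533203), (54.226436614990234, 88.35230255126953), 71.39229583740234) [ 420.8587445  -106.90531477]
ring [387. -17.  25.]
ringR [359. -26.  25.]
ringC [363.  -4.  25.]
drvr [ 381. -234.   20.]
drvr [ 326. -233.   20.]
tip [ 447. -238.    5.]
```

{"op": "arm_command", "data": {
  "fingers": [0.085,0.085,0.085,0.085,0.085,0.085,0.085,0.085],
  "linear": [
    [0.009,0.001,-0.02],
    [0,0,-0.03],
    [0,0,-0.03],
    [0,0,-0.02],
    [0,0,-0.005],
    [0,0,0],
    [0,0,0],
    [0,0,0]
  ],
  "turn": [0,0,0,0,0,0,0,0]
}}

```text
time_s: 36.7
tcp_pos: [425.2, -100.1, 77.0]
orientation: [[-0.003, -0.301, -0.954], [-0.029, -0.953, 0.301], [-1.0, 0.029, -0.006]]
contact_force: [1.0, 0.1, 0.4]
gripper_width: 85.4
```

{"op": "arm_command", "data": {
  "fingers": [0.085,0.085,0.085,0.085],
  "linear": [
    [-0.004,-0.007,-0.003],
    [0,0,0],
    [0,0,0],
    [0,0,0]
  ],
  "turn": [-0.01,0,0,0]
}}

```text
time_s: 37.1
tcp_pos: [422.4, -108.1, 75.9]
orientation: [[0.001, -0.312, -0.95], [-0.029, -0.95, 0.312], [-1.0, 0.028, -0.01]]
contact_force: [-0.4, 0.6, -0.1]
gripper_width: 85.0
```

{"op": "arm_command", "data": {
  "fingers": [0.085,0.085,0.085,0.085,0.085],
  "linear": [
    [0,0,-0.015],
    [0,0,-0.012],
    [0,0,-0.008],
    [0,0,0],
    [0,0,0]
  ],
  "turn": [0,0,0,0,0]
}}

```text
time_s: 37.6
tcp_pos: [422.9, -108.1, 40.0]
orientation: [[0.002, -0.312, -0.95], [-0.029, -0.95, 0.312], [-1.0, 0.027, -0.011]]
contact_force: [0.2, -1.0, -0.2]
gripper_width: 85.1
```

{"op": "arm_command", "data": {
  "fingers": [0.085,0.085,0.085,0.085,0.085],
  "linear": [
    [-0.002,0.001,-0.01],
    [0,0,-0.007],
    [0,0,-0.003],
    [0,0,0],
    [0,0,0]
  ],
  "turn": [0,0,0,0,0]
}}

```text
time_s: 38.1
tcp_pos: [421.0, -107.0, 18.7]
orientation: [[0.002, -0.312, -0.95], [-0.029, -0.95, 0.312], [-1.0, 0.027, -0.012]]
contact_force: [-0.1, -0.3, 0.2]
gripper_width: 84.7
```

{"op": "arm_command", "data": {
  "fingers": [0.078,0.07,0.063,0.05,0.05,0.05,0.05],
  "linear": [
    [0,0,0],
    [0,0,0],
    [0,0,0],
    [0,0,0],
    [0,0,0],
    [0,0,0],
    [0,0,0]
  ],
  "turn": [0,0,0,0,0,0,0],
  "grip_force": 50
}}

```text
time_s: 38.8
tcp_pos: [421.6, -106.9, 19.8]
orientation: [[0.004, -0.312, -0.95], [-0.029, -0.95, 0.312], [-1.0, 0.026, -0.012]]
contact_force: [0.3, -0.5, 0.1]
gripper_width: 55.4
```

{"op": "arm_command", "data": {
  "fingers": [0.05,0.05,0.05,0.05,0.05,0.05,0.05,0.05,0.05,0.05,0.05,0.05],
  "linear": [
    [0,0,0.01],
    [0,0,0.02],
    [0.005,0,0.035],
    [0.015,0.01,0.03],
    [0.015,0.025,0.01],
    [0.01,0.035,0],
    [0,0.04,0],
    [0,0.04,0],
    [0,0.04,0],
    [0,0.04,0],
    [0,0.04,0],
    [0,0.02,0]
  ],
  "turn": [0,0,0,0,0,0.03,0.05,0.05,0.05,0.05,0.04,0]
}}

```text
time_s: 40.0
tcp_pos: [459.1, 189.0, 131.9]
orientation: [[0.003, -0.047, -0.999], [-0.031, -0.998, 0.047], [-1.0, 0.031, -0.005]]
contact_force: [1.0, -0.3, -5.9]
gripper_width: 55.6
```

{"op": "arm_command", "data": {
  "fingers": [0.05,0.05,0.05,0.05,0.05,0.05,0.05,0.05],
  "linear": [
    [0,0.02,0],
    [0,0.035,0],
    [0,0.04,0],
    [0,0.035,0],
    [0,0.015,0],
    [0,0.006,0],
    [0,0,0],
    [0,0,0]
  ],
  "turn": [0,0,0,0,0,0,0,0]
}}

```text
time_s: 40.8
tcp_pos: [454.7, 344.5, 131.5]
orientation: [[-0.002, -0.045, -0.999], [-0.038, -0.998, 0.045], [-0.999, 0.038, 0.0]]
contact_force: [-0.1, -0.6, -5.8]
gripper_width: 55.5
```

Run:
```python
from h import *
c=cap('wrist','w19');s=robot.sense();print(s['time_s'],s['tcp_pos'],np.round(s['orientation'],3),np.round(s['joints'],2))
```

```text
40.85 [454.78506502 344.24974959 131.55603676] [[-0.002 -0.045 -0.999]
 [-0.038 -0.998  0.045]
 [-0.999  0.038  0.   ]] [-0.6   0.27 -0.17  1.76  0.08  1.14 -2.41]
```

View pics/w19.png

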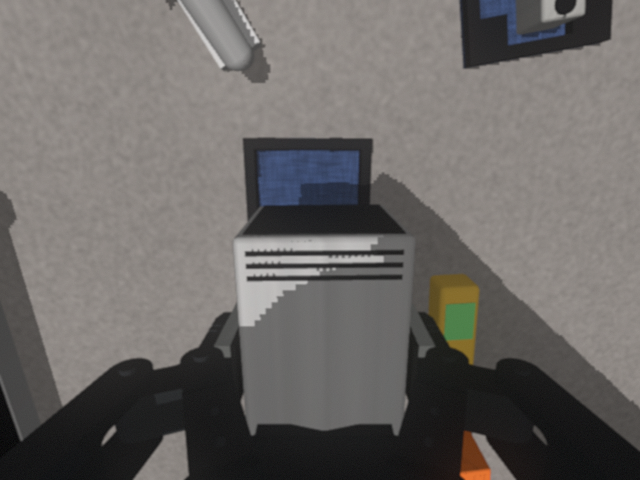

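Run:
```python
from h import *
c=load('w19'); s=np.array([454.8,344.3,131.5])
print('plate far',ray(c,244,139,12),ray(c,372,139,12)); print('recess far z4',ray(c,257,150,4),ray(c,358,150,4))
print('yellow',ray(c,478,285,25),ray(c,430,277,25),ray(c,430,340,25)); print('orange',ray(c,462,432,56))
print('drv far top', [(ray(c,u,237,131.5-19.8+56)-s).round(1) for u in (235,413)])
```

```text
plate far [526.92015124 390.3960939   12.        ] [522.93553623 303.96761144  12.        ]
recess far z4 [519.08217863 383.51452179   4.        ] [515.73943629 312.65901697   4.        ]
yellow [416.24248823 228.51797948  25.        ] [424.76274682 264.4800688   25.        ] [372.65619621 262.49419583  25.        ]
orange [313.47232985 246.23510729  56.        ]
drv far top [array([45.8, 25.6, 36.2]), array([ 42.9, -27. ,  36.2])]
```

{"op": "arm_command", "data": {
  "fingers": [0.05,0.05,0.05,0.05,0.05,0.05,0.05],
  "linear": [
    [0.01,0.004,-0.01],
    [0,0,-0.02],
    [0,0,-0.02],
    [0,0,-0.01],
    [0,0,0],
    [0,0,0],
    [0,0,0]
  ],
  "turn": [0,0,0,0,0,0,0]
}}

```text
time_s: 41.55
tcp_pos: [470.6, 342.4, 69.4]
orientation: [[0.001, -0.054, -0.999], [-0.04, -0.998, 0.054], [-0.999, 0.04, -0.003]]
contact_force: [0.5, 0.2, -6.1]
gripper_width: 55.4
```

{"op": "arm_command", "data": {
  "fingers": [0.05,0.05,0.05,0.05,0.05,0.05],
  "linear": [
    [-0.005,0.006,-0.01],
    [0,0,-0.01],
    [0,0,-0.004],
    [0,0,0],
    [0,0,0],
    [0,0,0]
  ],
  "turn": [0.008,0,0,0,0,0]
}}

```text
time_s: 42.15
tcp_pos: [465.6, 350.1, 45.0]
orientation: [[0.003, -0.045, -0.999], [-0.038, -0.998, 0.045], [-0.999, 0.038, -0.005]]
contact_force: [-0.1, -0.5, -5.3]
gripper_width: 55.3
```

Run:
```python
from h import *
c=cap('wrist','w20');s=robot.sense();print(s['time_s'],s['tcp_pos'],np.round(s['orientation'],3),np.round(s['joints'],2))
```

```text
42.2 [465.6813757  350.07138595  45.05017446] [[ 0.003 -0.045 -0.999]
 [-0.038 -0.998  0.045]
 [-0.999  0.038 -0.005]] [-0.61  0.39 -0.16  1.8   0.11  0.98 -2.43]
```

View pics/w20.png

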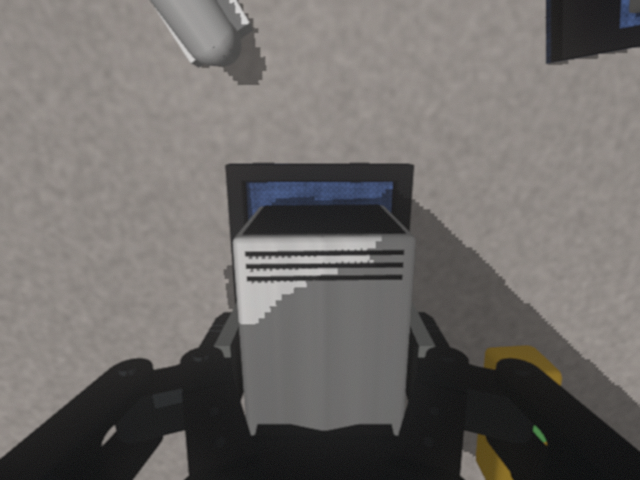

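{"op": "arm_command", "data": {
  "fingers": [0.05,0.05,0.05,0.05,0.05],
  "linear": [
    [0,0,-0.008],
    [0,0,-0.005],
    [0,0,-0.003],
    [0,0,0],
    [0,0,0]
  ],
  "turn": [0,0,0,0,0]
}}

```text
time_s: 42.7
tcp_pos: [466.0, 349.9, 27.8]
orientation: [[0.004, -0.045, -0.999], [-0.038, -0.998, 0.045], [-0.999, 0.037, -0.005]]
contact_force: [-1.3, -0.5, -6.6]
gripper_width: 55.3
```

{"op": "arm_command", "data": {
  "fingers": [0.05,0.05,0.05],
  "linear": [
    [0,0,-0.002],
    [0,0,-0.002],
    [0,0,-0.001]
  ],
  "turn": [0,0,0]
}}

```text
time_s: 43.0
tcp_pos: [466.1, 350.1, 24.1]
orientation: [[0.004, -0.046, -0.999], [-0.037, -0.998, 0.045], [-0.999, 0.037, -0.006]]
contact_force: [-7.2, -6.2, 14.4]
gripper_width: 55.4
```

Contact at the expected floor height, so I'll release and retreat.

{"op": "arm_command", "data": {
  "fingers": [0.05,0.058,0.064,0.07,0.076,0.076],
  "linear": [
    [0,0,0],
    [0,0,0],
    [0,0,0],
    [0,0,0],
    [0,0,0],
    [0,0,0]
  ],
  "turn": [0,0,0,0,0,0]
}}

```text
time_s: 43.6
tcp_pos: [468.1, 351.7, 26.5]
orientation: [[0.008, -0.046, -0.999], [-0.034, -0.998, 0.045], [-0.999, 0.034, -0.01]]
contact_force: [-0.8, 0.2, 0.5]
gripper_width: 75.8
```

{"op": "arm_command", "data": {
  "fingers": [0.08,0.085,0.085,0.085,0.085,0.085,0.085],
  "linear": [
    [0,0,0.015],
    [0,0,0.03],
    [0,0,0.04],
    [0,0,0.04],
    [0,0,0.04],
    [0,0,0.03],
    [0,0,0]
  ],
  "turn": [0,0,0,0,0,0,0]
}}

```text
time_s: 44.3
tcp_pos: [466.0, 350.8, 235.6]
orientation: [[0.009, -0.045, -0.999], [-0.032, -0.998, 0.044], [-0.999, 0.032, -0.011]]
contact_force: [-0.2, -0.2, -0.6]
gripper_width: 85.4
```

Run:
```python
from h import *
cap('wrist','w21');cap('scene','s21');cap('side','d21');s=robot.sense();print(s['time_s'],s['tcp_pos'],s['contact_force'])
```

```text
44.45 [464.39702203 349.20563462 229.64129331] [-0.08311439 -0.50639486 -1.38616229]
```

View pics/w21.png

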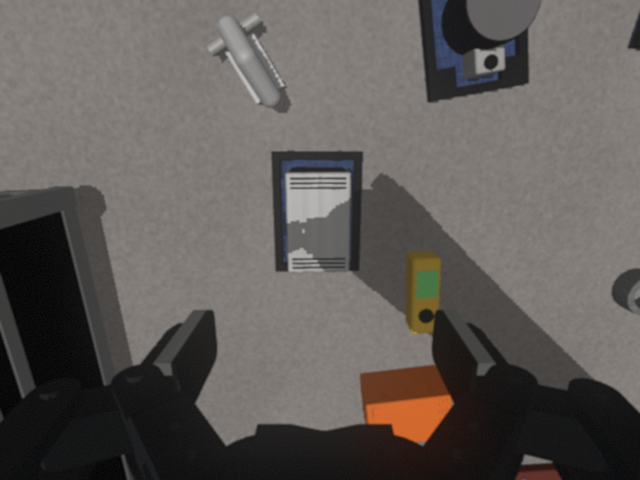

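View pics/s21.png

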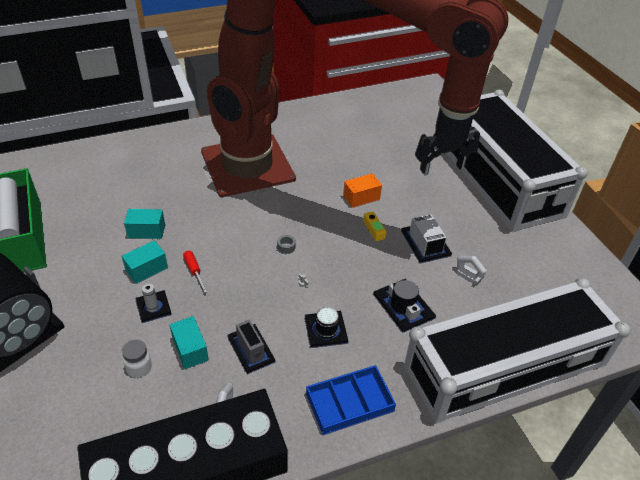

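View pics/d21.png

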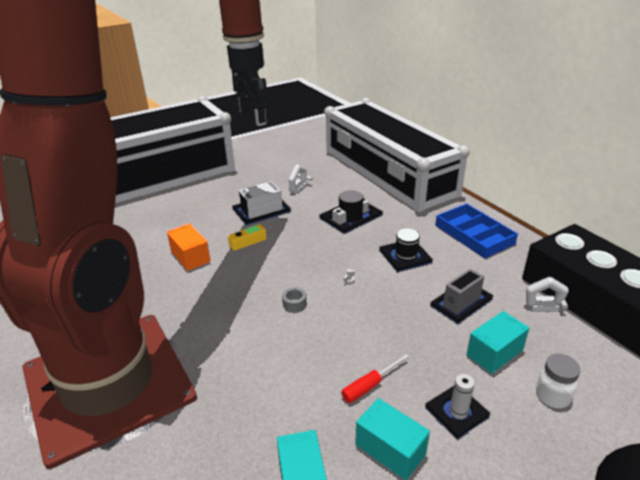

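All five parts stand in their inserts in both views: power supply at scene (427,235), lamp head at (404,293), lens at (327,320), receiver at (249,340), spigot at (150,297). One close crop to check they are level, then a check of each part's top centre.

Run:
```python
from h import *
c=load('s21');i=c['img']
r=[(427,237),(404,298),(327,323),(250,342),(152,300)]
T=[cv2.resize(i[y-33:y+33,x-33:x+33],(264,264),interpolation=cv2.INTER_CUBIC) for x,y in r]
T.append(cv2.resize(load('w21')['img'][140:285,245:390],(264,264),interpolation=cv2.INTER_CUBIC))
cv2.imwrite('pics/fin.png',np.vstack([np.hstack(T[:3]),np.hstack(T[3:])])[:,:,::-1])
w=load('w21');P=[ray(w,*p,60)[:2] for p in [(285,173),(351,173),(350,271),(288,271)]];print(np.mean(P,0),cv2.minAreaRect(np.array(P,np.float32)))
w=load('w17');print('pin',ray(w,319.5,240,60),'lens',ray(load('w13'),319.5,236.5,58),'spig',ray(load('w5'),325,229,76))
```

```text
[465.5542082  349.75739646] ((465.41888427734375, 349.5804748535156), (56.50841522216797, 88.52310943603516), 87.48204040527344)
pin [634.7510782  200.66337165  60.        ] lens [6.43724421e+02 4.87446523e-01 5.80000000e+01] spig [ 446.93067765 -364.32783118   76.        ]
```

View pics/fin.png

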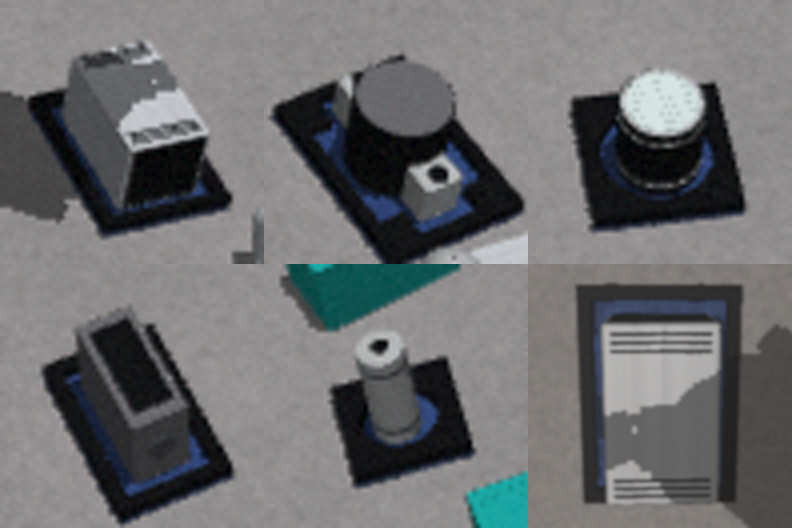

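All five are level and within about 3 mm of their recess centres. I'm handing the job in.

```bash
python3 -c "
from cell import robot; print(robot.close_job())"
```

```text
the job is handed in; nothing more can be done
None
```

I took both piles apart and set all five parts upright in their own inserts, in the order spigot, receiver, lens barrel, lamp head, power supply. The job was handed in at about 44.5 s of the 138 s allowed.

- **Seating:** The final scene and side views show every part upright and level, with blue floor visible around each. The four parts whose tops I measured (all but the receiver) sit within about 3 mm of their recess centres. I checked the receiver only by eye and by its release position.
- **On the floor:** Every part stopped at its expected floor height before release. I felt clear contact for the lens, lamp head and power supply. The spigot and receiver showed only the load coming off the wrist, and the first few force readings for the lens were unclear until I pressed a little.
- **Forces and tilt:** The highest wrist force I read was about 30 N, pressing the lens onto its floor. The tool drifted to about 2° of tilt, so some parts settled a millimetre or two when released.
- **Other items:** The orange and turquoise boxes were left alone. Nothing was tipped over.

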